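# Pack the autumn gift chest

## Task

Pack the autumn gift chest: prise the wooden chest open with the blade of the cake server in the slot under the front edge of its lid, swing the lid fully up, and set every gift carton and mini pumpkin from the worktop down inside, side by side. Then, with the lid still up, pass the server's blade flat across the chest and low over the open mouth, once from the end nearest the robot along to the far end, to feel that nothing stands above the rim; lay the server flat on the worktop and close the lid fully. Leave the sugar shaker and the timer where they are.

Things in the scene. Friction and masses are not known exactly. Their poses are not given: they have to be found in the camera images.
- chest: wooden chest, brass corners, fixed, turned up to 0.2 rad. 256 mm long (its x, away from the robot), 132 wide (its y, toward the hinged side), 64 high. Walls 6 mm, floor 4: inside 244 x 120 x 60 mm, no dividers. Origin: centre of the underside. End walls and hinged wall (+y) reach the rim at z = 64 mm; the front wall (-y) ends 10 mm lower.
- chest_slot (a point): middle of the slot's mouth in the front face of the chest (chest frame 0, -66, 59 mm), same axes as the chest. The slot is the gap between the low front wall and the shut lid: 244 mm long, 10 mm high (z = 54 to 64 mm), open to the inside.
- chest_mouth (a point): centre of the open mouth at rim height (chest frame 0, 0, 64 mm)
- chest_lid (a joint): lid angle, rad: 0 shut, 1.8 fully up (leaning back). Dark panel 256 x 132 x 8 mm, flush with the chest outline, no handle, hinged along the top of the +y wall (chest frame y = 66, z = 64 mm); shut, its underside lies on the rim. Stiff hinge (0.12 N m friction, lid 80 g): it stays where it is left and must be pushed all the way down to shut.
- lid_edge (a point): middle of the lid's front edge, 132 mm from the hinge line
- server: cake server, brown wooden handle, 305 x 54 x 25 mm, 140 g, lying flat, tip toward the chest. Its -y points to the tip: flat blade y = -153 (tip) to -33 mm, up to 54 wide, 2 thick, underside at z = 0; raised neck to y = 35; handle y = 29 to 153 mm, 24 wide, z = 3 to 23 mm. Origin mid-length, level with the blade's underside. Balances near y = 60 mm.
- server_blade (a point): middle of the server's blade (server frame 0, -93, 1 mm)
- glass_shelf_edge (a point): point on the front edge of the room's fixed clear glass shelf (jars stand on it), 226 mm above the worktop. The edge runs along world y, from y = -0.26 to 0.90 m; the shelf lies beyond it, at larger x. Keep the hand and wrist on the near side of it, also in swinging from side to side.
- carton_a: small stiff gift carton, blue, brass ribbon with a flat bow, 40 (its x) x 54 (y) x 55 mm (z), 120 g. Origin: centre of its underside. Grip it across the 40 mm. It may lie any way in the chest. May be absent.
- carton_b: small stiff gift carton, pale paper, red ribbon with a flat bow, 40 (its x) x 54 (y) x 55 mm (z), 120 g. Origin: centre of its underside. Grip it across the 40 mm. It may lie any way in the chest. May be absent.
- carton_c: small stiff gift carton, terracotta, white ribbon with a flat bow, 40 (its x) x 54 (y) x 55 mm (z), 120 g. Origin: centre of its underside. Grip it across the 40 mm. It may lie any way in the chest. May be absent.
- pumpkin_a: orange mini pumpkin with a stem, 58 mm across, 57 mm tall with the stem, 60 g. Origin: centre of its underside. To the touch it is a block 42 x 42 x 39 mm with sides along its own x and y; ribs and stem outside that block give way. May be absent.
- pumpkin_b: white mini pumpkin with a stem, 51 mm across, 49 mm tall with the stem, 60 g. Origin: centre of its underside. To the touch it is a block 36 x 36 x 34 mm with sides along its own x and y; ribs and stem outside that block give way. May be absent.
- shaker: sugar shaker, clear with grey top, 44 mm across, 90 mm tall, bystander; origin at the centre of its underside
- timer: white round kitchen timer with red dial, 72 mm across, 35 mm high, bystander; origin at the centre of its underside

How it is judged:
By the outcome, as a careful person would: the job done as asked, in the order asked, and still so for the second after the job is handed in, with the robot touching nothing.
Of carton_a, carton_b, carton_c, pumpkin_a, pumpkin_b only 3 to 4 are there at a start; the rules pass over those that are not, and their reading is None.
At some moment in a run one of carton_a, carton_b, carton_c, pumpkin_a, pumpkin_b may be knocked a few centimetres aside while the robot is not near it.
Once in a run the grip may slacken for a moment while it holds something.
It also fails if it takes over 208 s, if anything falls off the work surface, if the arm or the gripper's body presses on something with over 40 N, if the wrist force passes 120 N, or if a joint passes its speed limit or range.

## Robot

A 7-joint arm with a two-finger parallel gripper is mounted at the origin on a cart in front of the work surface, level with it; the furniture and walls round the work are solid. World frame = base frame: x ahead of the robot, y to its left, z up, the work surface at z = 0. Lengths are in m, angles in rad, forces in N, time in s.
With the tool pointing down it reaches from about 0.4 to 0.85 m from the base axis. Payload 4.5 kg.
Tool frame: the origin (TCP) lies midway between the tips of the shut fingers; the grasp point (between the pads) lies behind it (r.grip_point_offset is the z of the grasp point in the tool frame, in m); z points along the fingers, y is the line along which they close (so a half turn about z gives the same grasp; the last joint's range is limited). The gripper opens to 88 mm and grips with 3 to 60 N. Pads are 18 mm wide; open, the fingers measure 123 mm over their backs; the gripper's body (75 mm by 187 mm) begins 45 mm behind the grasp point.
Start: joints at [-1.146, 0.689, -0.195, 1.565, 0.157, 0.902, -0.215], TCP at [0.238, 0.578, 0.239] pointing down, gripper open.
Joint ranges: [-3.01, 3.01], [-0.46, 2.08], [-1.47, 1.51], [0.13, 2.56], [-1, 4.14], [0.04, 2.09], [-2.66, 2.66]. Speed limits (rad/s): [2.57, 2.57, 3.14, 3.14, 3.14, 3.14, 3.14].

## Interface

Orientations are given as a unit quaternion [x, y, z, w].
In Python, from plant import r, optics, workorder gives the robot as it stands.
- The arm moves only by the shell command python3 -m creep 'ROWS' [FORCE]. ROWS is JSON, a list of rows, each an object of numbers: "grip": the gripper command: -1 is shut, 1 is fully open, values between are in proportion; "tx", "ty", "tz": the shift along the tool's x, y, z in cm; "spin": the turn about the tool's z in degrees. In form: [{"grip": .., "tx": .., "ty": .., "tz": .., "spin": ..}, ...]. A call has 1 to 8 rows; each row shifts and turns the commanded pose from where the row before left it, along the tool's axes as they then stand; what a row does not reach is not made up. A row lasts 1/12 s, in which the tool goes at most 41.7 mm and 7.16 degrees, less where a joint would pass 70% of its speed; a pose out of reach is approached as far as the arm can. A call with a gripper value outside its range is refused whole. The fingers move at their own pace and stop on an object; FORCE is the grip in N (left out, the last holds). Time passes only in rows, so rows that do not move let the fingers close. It gives the time, the measured TCP pose, the force, the opening and the grip force at its end, in the units of the state.
- r.get_state(): the state, without advancing time (a new reading comes with each control period).
- optics.snapshot(name): name is "scene" or "top" or "wrist"; returns (picture, depth): 480x640x3 uint8, red, green, blue; 480x640 float32, m along the optical axis (not along the pixel's ray), 0 where there is no reading.
- optics.get_calibration(name): a dict with "fx", "fy", "cx", "cy" (pixels), "extrinsics" (4x4, takes a point from world to camera coordinates). Camera axes: x right, y down, z forward; pixel columns grow to the right and rows downward; lengths in m; the calibration is good to about 2 mm. A picture is of the moment at which its call begins: read the wrist's pose just before it. get_calibration takes no time and is no camera call; for the wrist camera it gives the pose at the moment of the call.
- workorder.finish_job(): hands the job in; it is judged then, once.
The state is a dict: "clock": time; "q": joint angles; "qd": joint speeds; "joint_torque": joint torques, N m; "tool_pos": TCP position; "eef_rot": TCP orientation; "contact_force": force on the tool from outside, world axes, zero at the start; "moment": the same for the moment, N m; "opening": opening from 0.0 (shut) to 1.0 (fully open); "finger_force": force on a finger pad.
Only numpy, scipy, OpenCV 4.12 (cv2) and the standard library are available. Lean on these libraries where they do the work, as an engineer would, in place of code of your own. Each camera call takes 0.05 s, during which the arm holds its last target. There are 200 camera calls.

## Working session

There is one attempt and no reset: what is moved stays moved. The work goes in short steps, Python scripts to look and compute and a shell command to move; the robot and the scene stay as the last step left them, time stands still between calls to the robot, and variables do not carry over. Pictures are saved under pics/ and viewed, at most 14 in all, crops included, and the job is handed in when it is done.

```bash
ls -la; mkdir -p pics; cat > h.py <<'E'
import numpy as np, cv2
from plant import r, optics, workorder
from scipy.spatial.transform import Rotation as R
def snap(n,f=None):
    c=optics.get_calibration(n); p,d=optics.snapshot(n)
    if f: cv2.imwrite('pics/'+f,cv2.cvtColor(p,cv2.COLOR_RGB2BGR))
    np.savez('/tmp/%s.npz'%n,p=p,d=d,E=c['extrinsics'],k=[c['fx'],c['fy'],c['cx'],c['cy']])
    return p,d,c
def load(n):
    z=np.load('/tmp/%s.npz'%n); k=z['k']
    return z['p'],z['d'],dict(fx=k[0],fy=k[1],cx=k[2],cy=k[3],extrinsics=z['E'])
def cloud(d,c):
    v,u=np.mgrid[:480,:640]; P=np.stack([(u-c['cx'])/c['fx']*d,(v-c['cy'])/c['fy']*d,d],-1)
    E=np.asarray(c['extrinsics']); W=(P-E[:3,3])@E[:3,:3]; W[d<=0]=np.nan; return W
def ray(u,v,z,c):
    E=np.asarray(c['extrinsics']); o=-E[:3,:3].T@E[:3,3]
    w=E[:3,:3].T@np.array([(u-c['cx'])/c['fx'],(v-c['cy'])/c['fy'],1.]); return o+w*(z-o[2])/w[2]
def st():
    s=r.get_state(); print('t %.2f'%s['clock'],'pos',np.round(s['tool_pos'],4),'F',np.round(s['contact_force'],1),'op %.3f'%s['opening'],'ff',np.round(s['finger_force'],1)); Rm=R.from_quat(s['eef_rot']).as_matrix(); print(np.round(Rm,3).tolist()); return s,Rm
E
python3 - <<'E'
from h import *
print(r.grip_point_offset); st()
for n in('scene','top'):
    p,d,c=snap(n,n+'0.png'); print(n,{k:np.round(v,3).tolist() for k,v in c.items()})
E
```

```text
total 12
drwxr-xr-x  3 agent agent 4096 Dec  3 13:13 .
drwxr-xr-x 23 root  root  4096 Dec  3 13:13 ..
drwxr-xr-x  2 agent agent 4096 Dec  3 13:13 pics
-0.0187
t 0.00 pos [0.2379 0.5773 0.2379] F [ 0.2 -0.2  0.5] op 1.003 ff 0.0
[[-0.925, 0.381, -0.001], [0.381, 0.925, -0.002], [-0.0, -0.002, -1.0]]
scene {'fx': 524.289, 'fy': 524.289, 'cx': 327.02, 'cy': 237.414, 'extrinsics': [[0.994, -0.106, -0.019, -0.538], [-0.084, -0.654, -0.752, 0.11], [0.068, 0.749, -0.659, 1.44], [0.0, 0.0, 0.0, 1.0]]}
top {'fx': 441.187, 'fy': 441.187, 'cx': 320.378, 'cy': 236.282, 'extrinsics': [[0.029, -0.999, 0.022, -0.09], [-0.986, -0.032, -0.163, 0.562], [0.164, -0.017, -0.986, 1.258], [0.0, 0.0, 0.0, 1.0]]}
```

View pics/scene0.png

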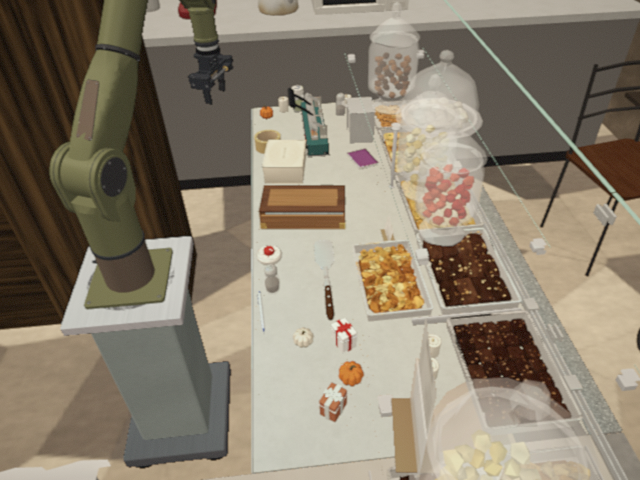

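View pics/top0.png

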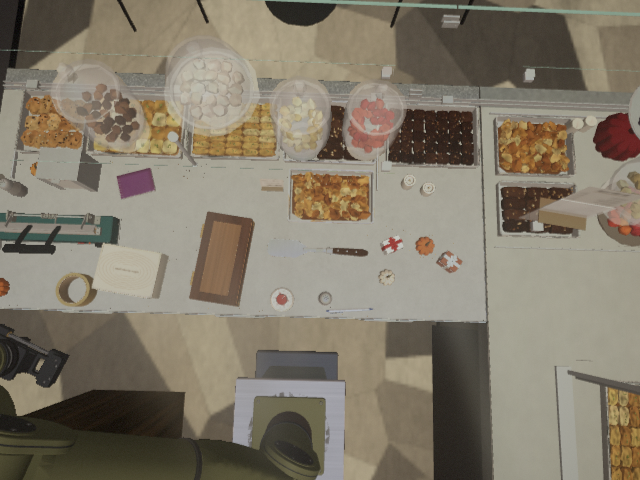

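```bash
python3 - <<'E'
from h import *
def proj(P,c):
    E=np.asarray(c['extrinsics']); q=E[:3,:3]@np.array(P)+E[:3,3]; return (c['fx']*q[0]/q[2]+c['cx'],c['fy']*q[1]/q[2]+c['cy'])
p,d,c=load('top'); W=cloud(d,c)
print('table z',np.nanmedian(W[270:280,340:370,2]), 'xy',W[275,350])
m=(W[...,2]>.055)&(W[...,2]<.09); m[:,:180]=0; m[:,265:]=0; m[:200]=0;m[310:]=0
n,l,s,_=cv2.connectedComponentsWithStats(m.astype(np.uint8)); i=1+s[1:,4].argmax(); q=W[l==i]
print('chest top z',np.percentile(q[:,2],[5,50,95]),'rect',cv2.minAreaRect((q[:,:2]*1000).astype(np.float32)))
# contour in px -> ray at z=.072
ct=cv2.findContours((l==i).astype(np.uint8),0,1)[0][0].reshape(-1,2); Q=np.array([ray(u,v,.072,c)[:2] for u,v in ct]); print('ray rect',cv2.minAreaRect((Q*1000).astype(np.float32)))
m=(W[...,2]>.004)&(W[...,2]<.12); m[:,:265]=0; m[:,480:]=0; m[:225]=0;m[312:]=0
n,l,s,_=cv2.connectedComponentsWithStats(m.astype(np.uint8))
for i in range(1,n):
    if s[i,4]<12: continue
    q=W[l==i]; t=q[q[:,2]>q[:,2].max()-.015]
    print(s[i],'zmax %.3f'%q[:,2].max(),'rectall',[np.round(a,1) for a in cv2.minAreaRect((q[:,:2]*1000).astype(np.float32))],'top',[np.round(a,1) for a in cv2.minAreaRect((t[:,:2]*1000).astype(np.float32))])
big=cv2.resize(p[200:320,180:480],None,fx=2.66,fy=2.66,interpolation=cv2.INTER_CUBIC); cv2.imwrite('pics/topcrop.png',big[...,::-1])
# shelf edge candidates
S=load('scene'); im=p.copy(); im2=S[0].copy()
for x,col in((.7,(255,0,0)),(.75,(0,255,0)),(.8,(0,0,255)),(.85,(255,255,0)),(.9,(255,0,255))):
    for I,C in((im,c),(im2,S[2])):
        a,b=[tuple(int(round(t)) for t in proj((x,y,.226),C)) for y in(-.26,.9)]
        for e in(a,b): cv2.circle(I,e,3,col,-1)
cv2.imwrite('pics/both.png',cv2.resize(np.hstack([im[:240],im2[:240]]),(800,150))[...,::-1]); cv2.imwrite('pics/edge_t.png',cv2.resize(im[20:260],(800,300))[...,::-1]); cv2.imwrite('pics/edge_s.png',im2[...,::-1])
E
```

```text
table z -0.0002390997517611876 xy [ 0.45677737 -0.16623987  0.00050415]
chest top z [0.06807697 0.07266076 0.07680299] rect ((490.32037353515625, 215.8633575439453), (139.95729064941406, 256.18212890625), 82.33821105957031)
ray rect ((489.55108642578125, 213.45001220703125), (140.36871337890625, 255.37579345703125), 82.45062255859375)
[380 235  24  22 310] zmax 0.062 rectall [array([ 546.3, -288.1]), array([56.2, 68.9]), np.float64(4.2)] top [array([ 548. , -285.9]), array([40.6, 55. ]), np.float64(27.4)]
[415 236  20  21 274] zmax 0.057 rectall [array([ 550.8, -387.8]), array([55.4, 53.9]), np.float64(42.9)] top [array([ 549.6, -389.3]), array([27.3, 31.1]), np.float64(19.0)]
[267 238  25  19 181] zmax 0.012 rectall [array([534.2,  50.5]), array([75.9, 52.9]), np.float64(86.0)] top [array([534.2,  50.5]), array([75.9, 52.9]), np.float64(86.0)]
[314 246  56  12 345] zmax 0.028 rectall [array([ 525. , -138.8]), array([ 33.1, 166.6]), np.float64(3.9)] top [array([ 526.4, -142.4]), array([145.6,  22.2]), np.float64(87.9)]
[306 248   7   7  18] zmax 0.008 rectall [array([527.5, -38.6]), 
[... 271 characters left out ...]
64(50.6)]
[378 268  19  19 211] zmax 0.053 rectall [array([ 453.6, -276. ]), array([52.4, 53.6]), np.float64(66.2)] top [array([ 454.2, -274.9]), array([32.7, 17.2]), np.float64(47.1)]
[270 288  26  24 468] zmax 0.040 rectall [array([377.3,  34.3]), array([67.6, 74.6]), np.float64(2.1)] top [array([374.5,  38.7]), array([49. , 37.1]), np.float64(26.0)]
[318 291  15  16 177] zmax 0.091 rectall [array([384. , -92.5]), array([42.8, 44.2]), np.float64(4.9)] top [array([385. , -91.3]), array([30.8, 31.1]), np.float64(1.7)]
[326 307  47   5 110] zmax 0.015 rectall [array([ 353.8, -164.8]), array([ 10. , 137.5]), np.float64(3.9)] top [array([ 353.8, -164.8]), array([ 10. , 137.5]), np.float64(3.9)]
```

View pics/topcrop.png

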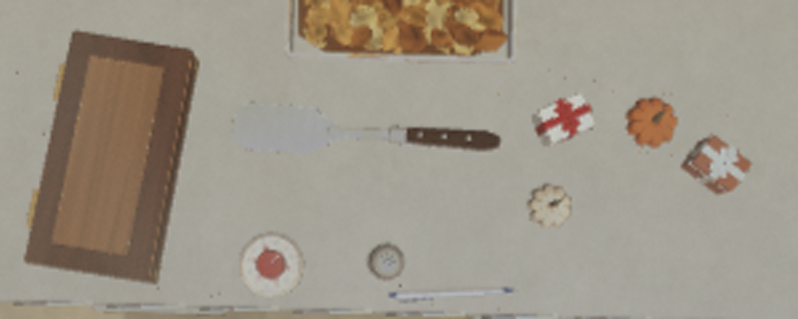

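View pics/edge_s.png

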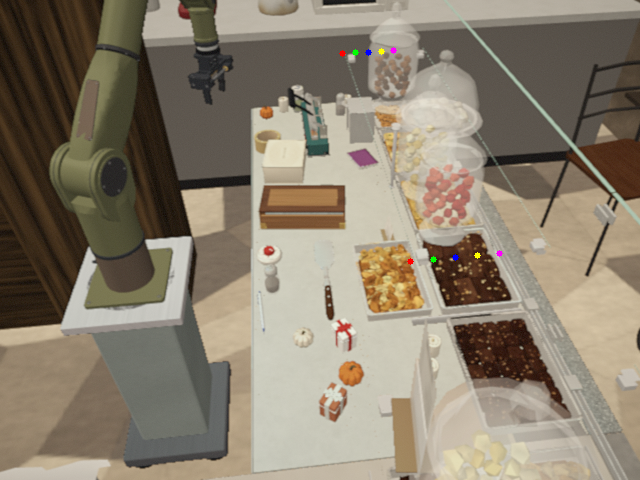

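The top view shows the chest with its front toward −y, the server's handle at (350,250), carton_b (391,244), orange pumpkin (425,245), carton_c (450,261) and white pumpkin (387,277). The shelf-edge brackets sit at x ≈ 0.72. First move: turn and fly over the server handle.

```bash
python3 -m creep '[{"grip":1,"spin":7},{"grip":1,"spin":7},{"grip":1,"spin":7},{"grip":1,"spin":7},{"grip":1,"spin":7},{"grip":1,"spin":7},{"grip":1,"spin":7},{"grip":1,"spin":7}]' | tail -3
python3 -m creep '[{"grip":1,"spin":7},{"grip":1,"spin":4.6},{"grip":1,"tx":-3.65,"ty":1.43},{"grip":1,"tx":-3.65,"ty":1.43},{"grip":1,"tx":-3.65,"ty":1.43},{"grip":1,"tx":-3.65,"ty":1.43},{"grip":1,"tx":-3.65,"ty":1.43},{"grip":1,"tx":-3.65,"ty":1.43}]' | tail -1
python3 -m creep '[{"grip":1,"tx":-3.65,"ty":1.43},{"grip":1,"tx":-3.65,"ty":1.43},{"grip":1,"tx":-3.65,"ty":1.43},{"grip":1,"tx":-3.65,"ty":1.43},{"grip":1,"tx":-3.65,"ty":1.43},{"grip":1,"tx":-3.65,"ty":1.43},{"grip":1,"tx":-3.65,"ty":1.43}]' | tail -1
python3 -m creep '[{"grip":1,"tx":-3.65,"ty":1.43},{"grip":1,"tx":-3.65,"ty":1.43},{"grip":1,"tx":-3.65,"ty":1.43},{"grip":1,"tx":-3.65,"ty":1.43},{"grip":1,"tx":-3.65,"ty":1.43},{"grip":1,"tx":-3.65,"ty":1.43},{"grip":1},{"grip":1}]' | tail -1
python3 - <<'E'
from h import *
st(); p,d,c=snap('wrist','wrist1.png'); W=cloud(d,c)
E=np.asarray(c['extrinsics']); print('cam',-E[:3,:3].T@E[:3,3],'view',E[2,:3]); print('fx',c['fx'])
hsv=cv2.cvtColor(p,cv2.COLOR_RGB2HSV)
m=(W[...,2]>.014)&(W[...,2]<.04)
n,l,s,_=cv2.connectedComponentsWithStats(m.astype(np.uint8))
for i in range(1,n):
    if s[i,4]>300:
        q=W[l==i]; print(s[i],np.percentile(q[:,2],[50,98]),cv2.minAreaRect((q[:,:2]*1000).astype(np.float32)))
E
```

```text
t 0.10 pos [0.2379 0.5773 0.238 ] F [ 0.3 -0.5 -0.4] op 1.000 ff 0.0
[[-0.925, 0.381, -0.001], [0.381, 0.925, -0.002], [-0.0, -0.002, -1.0]]
cam [0.1767042  0.60225778 0.38386129] view [ 0.24021666 -0.10025278 -0.96552853]
fx 391.80493086190904
[625 232  15  43 422] [0.02233267 0.03003175] ((385.5966491699219, 835.4258422851562), (12.243606567382812, 42.68073272705078), 76.82105255126953)
[386 285  71  64 842] [0.02646495 0.03940251] ((357.67724609375, 621.2669067382812), (28.89225196838379, 87.3168716430664), 17.20323371887207)
[463 422  54  16 468] [0.02125408 0.03516955] ((530.21484375, 647.3129272460938), (4.0553436279296875, 51.122344970703125), 1.4054632186889648)$[0]: bad value
$[0]: bad value
$[0]: bad value
$[0]: bad value
```

View pics/wrist1.png

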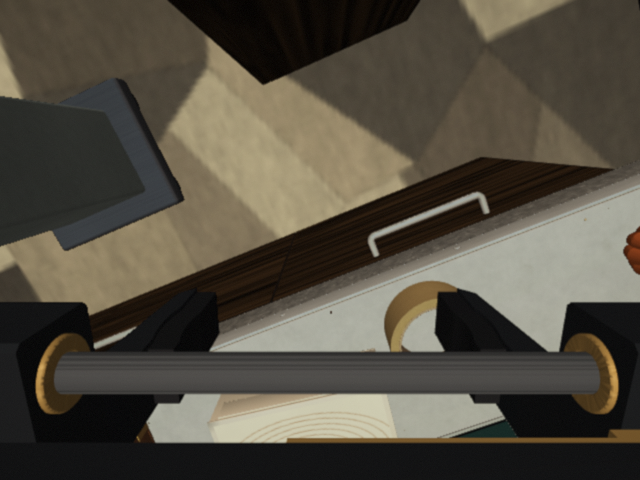

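All row keys are required, so I'll write them in full. The wrist view shows the fingers at the bottom of the picture, with the camera on the tool's +x side.

```bash
python3 -m creep '[{"grip":1,"tx":0,"ty":0,"tz":0,"spin":7},{"grip":1,"tx":0,"ty":0,"tz":0,"spin":7},{"grip":1,"tx":0,"ty":0,"tz":0,"spin":7},{"grip":1,"tx":0,"ty":0,"tz":0,"spin":7},{"grip":1,"tx":0,"ty":0,"tz":0,"spin":7},{"grip":1,"tx":0,"ty":0,"tz":0,"spin":7},{"grip":1,"tx":0,"ty":0,"tz":0,"spin":7},{"grip":1,"tx":0,"ty":0,"tz":0,"spin":7}]'
python3 -m creep '[{"grip":1,"tx":0,"ty":0,"tz":0,"spin":7},{"grip":1,"tx":0,"ty":0,"tz":0,"spin":4.6},{"grip":1,"tx":-3.65,"ty":1.43,"tz":0,"spin":0},{"grip":1,"tx":-3.65,"ty":1.43,"tz":0,"spin":0},{"grip":1,"tx":-3.65,"ty":1.43,"tz":0,"spin":0},{"grip":1,"tx":-3.65,"ty":1.43,"tz":0,"spin":0},{"grip":1,"tx":-3.65,"ty":1.43,"tz":0,"spin":0},{"grip":1,"tx":-3.65,"ty":1.43,"tz":0,"spin":0}]'
python3 -m creep '[{"grip":1,"tx":-3.65,"ty":1.43,"tz":0,"spin":0},{"grip":1,"tx":-3.65,"ty":1.43,"tz":0,"spin":0},{"grip":1,"tx":-3.65,"ty":1.43,"tz":0,"spin":0},{"grip":1,"tx":-3.65,"ty":1.43,"tz":0,"spin":0},{"grip":1,"tx":-3.65,"ty":1.43,"tz":0,"spin":0},{"grip":1,"tx":-3.65,"ty":1.43,"tz":0,"spin":0},{"grip":1,"tx":-3.65,"ty":1.43,"tz":0,"spin":0},{"grip":1,"tx":0,"ty":0,"tz":0,"spin":0}]'
python3 -m creep '[{"grip":1,"tx":-3.65,"ty":1.43,"tz":0,"spin":0},{"grip":1,"tx":-3.65,"ty":1.43,"tz":0,"spin":0},{"grip":1,"tx":-3.65,"ty":1.43,"tz":0,"spin":0},{"grip":1,"tx":-3.65,"ty":1.43,"tz":0,"spin":0},{"grip":1,"tx":-3.65,"ty":1.43,"tz":0,"spin":0},{"grip":1,"tx":0,"ty":0,"tz":0,"spin":0},{"grip":1,"tx":0,"ty":0,"tz":0,"spin":0}]'
cat >> h.py <<'E'
def comps(n,lo,hi,roi,amin=12,dx=0):
    p,d,c=load(n); W=cloud(d,c); m=(W[...,2]>lo)&(W[...,2]<hi)&(W[...,0]>roi[0])&(W[...,0]<roi[1])&(W[...,1]>roi[2])&(W[...,1]<roi[3])
    nn,l,s,_=cv2.connectedComponentsWithStats(m.astype(np.uint8))
    for i in range(1,nn):
        if s[i,4]<amin: continue
        q=W[l==i]; rc=cv2.minAreaRect((q[:,:2]*1000).astype(np.float32))
        print(s[i],'z',np.round(np.percentile(q[:,2],[5,50,98]),3),'rgb',np.median(p[l==i],0).astype(int),'c',np.round(rc[0],1),'wh',np.round(rc[1],1),'a %.1f'%rc[2])
E
python3 - <<'E'
from h import *
st(); snap('wrist','wrist2.png'); comps('wrist',.014,.03,(.3,.75,-.4,.1),200); comps('wrist',.05,.09,(.3,.75,-.4,.5),500)
E
```

```text
clock: 0.82
tool_pos: [0.2379, 0.5777, 0.2384]
eef_rot: [0.634, 0.773, -0.0, 0.0]
contact_force: [-0.8, -0.9, 0.2]
opening: 0.997
finger_force: 0.0
clock: 1.48
tool_pos: [0.324, 0.3571, 0.2387]
eef_rot: [0.707, 0.707, -0.0, 0.0]
contact_force: [1.5, 0.4, -0.4]
opening: 0.998
finger_force: 0.0
clock: 2.15
tool_pos: [0.4265, 0.0947, 0.2389]
eef_rot: [0.712, 0.702, -0.001, 0.002]
contact_force: [0.1, 0.7, 0.0]
opening: 1.004
finger_force: 0.0
clock: 2.73
tool_pos: [0.4958, -0.0815, 0.2384]
eef_rot: [0.709, 0.705, -0.0, 0.0]
contact_force: [-0.7, -0.2, -0.2]
opening: 1.002
finger_force: 0.0
t 2.73 pos [ 0.4958 -0.0815  0.2384] F [-0.7 -0.2 -0.2] op 1.002 ff 0.0
[[0.005, 1.0, 0.0], [1.0, -0.005, -0.001], [-0.001, 0.0, -1.0]]
[ 591    0   30   70 1112] z [0.015 0.022 0.03 ] rgb [115 105  90] c [729.5  70.8] wh [53.9  6.5] a 89.4
[ 154   40   81   87 4315] z [0.015 0.019 0.026] rgb [148 150 138] c [380.7  33.4] wh [70.3 70. ] a 68.4
[  447    86   179   257 25442] z [0.017 0.026 0.03 ] rgb [101  65  29] c [681.6 -94.5] wh [138. 247.] a 0.3
[ 347  211   25  133 2332] z [0.015 0.019 0.022] rgb [29 16  8] c [ 528.8 -149.2] wh [139.5  21.7] a 88.6
[ 171  214   52   50 1895] z [0.053 0.083 0.089] rgb [82 78 69] c [387.9 -93.1] wh [35.5 34. ] a 75.9
[ 355  396   55   42 1588] z [0.052 0.055 0.058] rgb [104  68  62] c [ 549.9 -286.2] wh [41.4 52.1] a 22.3
```

View pics/wrist2.png

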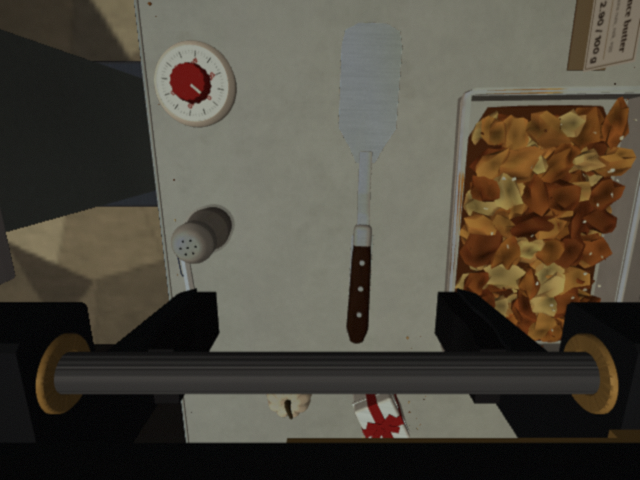

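The wrist view shows the server straight, with its handle end at (357,340) and blade tip at (370,22). Its axis is 88.6° and its origin is about (0.531, −0.066), which agrees with the top view. Now grasp the handle.

```bash
python3 -m creep '[{"grip":0,"tx":-2.5,"ty":1.65,"tz":0,"spin":1.1},{"grip":0,"tx":-2.45,"ty":1.65,"tz":0,"spin":0},{"grip":0,"tx":0,"ty":0,"tz":3.6,"spin":0},{"grip":0,"tx":0,"ty":0,"tz":3.6,"spin":0},{"grip":0,"tx":0,"ty":0,"tz":3.6,"spin":0},{"grip":0,"tx":0,"ty":0,"tz":3.6,"spin":0},{"grip":0,"tx":0,"ty":0,"tz":3.0,"spin":0},{"grip":0,"tx":0,"ty":0,"tz":2.5,"spin":0}]' 
python3 -m creep '[{"grip":0,"tx":0,"ty":0,"tz":1.7,"spin":0},{"grip":0,"tx":0,"ty":0,"tz":1.3,"spin":0},{"grip":0,"tx":0,"ty":0,"tz":0.4,"spin":0},{"grip":0,"tx":0,"ty":0,"tz":0,"spin":0},{"grip":0,"tx":0,"ty":0,"tz":0,"spin":0}]'
```

```text
clock: 3.45
tool_pos: [0.5271, -0.1255, 0.0375]
eef_rot: [0.713, 0.702, -0.0, -0.002]
contact_force: [-0.2, -0.2, 0.8]
opening: 0.5
finger_force: 0.0
clock: 3.87
tool_pos: [0.5286, -0.1282, 0.0064]
eef_rot: [0.713, 0.701, 0.0, 0.0]
contact_force: [-0.0, -0.4, 0.0]
opening: 0.5
finger_force: 0.0
```

```bash
python3 -m creep '[{"grip":0,"tx":0,"ty":0,"tz":0.35,"spin":0},{"grip":0,"tx":0,"ty":0,"tz":0,"spin":0},{"grip":-1,"tx":0,"ty":0,"tz":0,"spin":0},{"grip":-1,"tx":0,"ty":0,"tz":0,"spin":0},{"grip":-1,"tx":0,"ty":0,"tz":0,"spin":0},{"grip":-1,"tx":0,"ty":0,"tz":0,"spin":0},{"grip":-1,"tx":0,"ty":0,"tz":0,"spin":0}]' 55
python3 -m creep '[{"grip":-1,"tx":0,"ty":0,"tz":-2,"spin":0},{"grip":-1,"tx":0,"ty":0,"tz":-4,"spin":0},{"grip":-1,"tx":0,"ty":0,"tz":-4,"spin":0},{"grip":-1,"tx":0,"ty":0,"tz":0,"spin":0},{"grip":-1,"tx":0,"ty":0,"tz":0,"spin":0}]'
python3 - <<'E'
from h import *
st(); snap('top'); snap('wrist','wrist3.png'); snap('scene','scene3.png')
comps('wrist',.075,.14,(.3,.72,-.3,.12),300)
p,d,c=load('top')
W=cloud(d,c)
m=(W[...,2]>.055)&(W[...,2]<.09); m[:,:180]=0; m[:,265:]=0; m[:200]=0;m[310:]=0
comps('top',.055,.09,(.3,.7,.1,.35),300)
E
```

```text
clock: 4.45
tool_pos: [0.5285, -0.129, 0.0024]
eef_rot: [0.714, 0.7, 0.0, 0.0]
contact_force: [-0.0, -0.3, 1.9]
opening: 0.198
finger_force: 54.9
clock: 4.87
tool_pos: [0.5294, -0.1292, 0.1041]
eef_rot: [0.714, 0.7, 0.001, 0.002]
contact_force: [0.5, 1.1, -1.7]
opening: 0.199
finger_force: 54.9
t 4.87 pos [ 0.5294 -0.1292  0.1041] F [ 0.5  1.1 -1.7] op 0.199 ff 54.9
[[0.019, 1.0, 0.004], [1.0, -0.019, -0.001], [-0.001, 0.004, -1.0]]
[  253     0   148   352 20742] z [0.101 0.113 0.137] rgb [124 127 117] c [529.5 -77.7] wh [121.3  48.4] a 88.7
[   0  183   51   76 3022] z [0.076 0.082 0.088] rgb [74 69 61] c [395.1 -95.5] wh [34.  19.3] a 83.2
[ 299  394   54   44 2309] z [0.116 0.12  0.123] rgb [32 17  8] c [ 527.2 -165.8] wh [26.8 21.3] a 87.8
[ 189  212   64   94 4182] z [0.068 0.073 0.078] rgb [131 104  79] c [490.4 215. ] wh [139.5 256.6] a 82.3
```

View pics/wrist3.png

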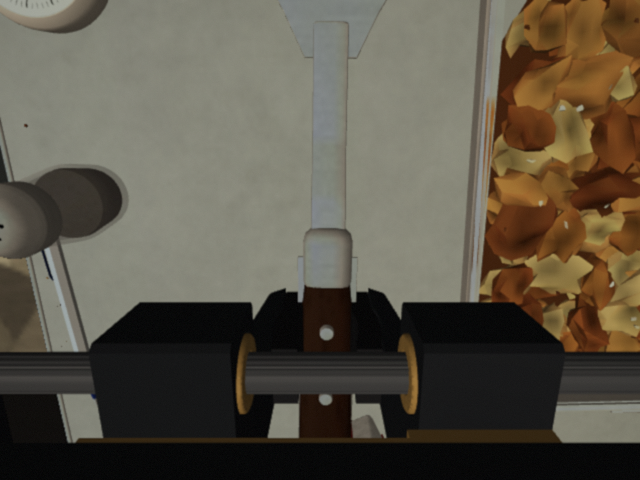

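The server is held, straight in the jaws at (327,330). Next, line it up in front of the slot and check its height and tilt.

```bash
python3 -m creep '[{"grip":-1,"tx":0,"ty":0,"tz":0,"spin":6.4},{"grip":-1,"tx":1,"ty":-2.7,"tz":0,"spin":0},{"grip":-1,"tx":1,"ty":-2.7,"tz":0,"spin":0},{"grip":-1,"tx":0,"ty":0,"tz":2.2,"spin":0},{"grip":-1,"tx":0,"ty":0,"tz":2.2,"spin":0},{"grip":-1,"tx":0,"ty":0,"tz":0,"spin":0},{"grip":-1,"tx":0,"ty":0,"tz":0,"spin":0},{"grip":-1,"tx":0,"ty":0,"tz":0,"spin":0}]'
cat > blade.py <<'E'
from h import *
s,Rm=st()
snap('top'); snap('wrist')
C=np.array([489.9,211.3])/1000; a=-.134; ex=np.array([np.cos(a),np.sin(a)]); ey=np.array([-np.sin(a),np.cos(a)])
p,d,c=load('top'); W=cloud(d,c)
tp=s['tool_pos'];T=(W-tp)@Rm   # tool frame
V=T[...,0]; 
for n in('wrist','top'):
    p,d,c=load(n); W=cloud(d,c); T=(W-tp)@Rm
    for lo,hi in((.05,.075),(.075,.1),(.1,.12),(.12,.14),(.14,.16),(.16,.18),(.18,.2),(.2,.215)):
        m=(T[...,0]>lo)&(T[...,0]<hi)&(abs(T[...,1])<.006)&(abs(W[...,2]-tp[2])<.03); m2=(T[...,0]>lo)&(T[...,0]<hi)&(abs(T[...,2])<.02)&(abs(T[...,1])<.04)
        if m.sum()>5: print(n,lo,hi,m.sum(),'z %.4f'%np.median(W[m][:,2]),'ycen %.4f'%((T[m2][:,1].min()+T[m2][:,1].max())/2),'w %.3f'%np.ptp(T[m2][:,1]))
    L=np.stack([(W[...,:2]-C)@ex,(W[...,:2]-C)@ey],-1)
    m=(abs(L[...,0])<.1)&(abs(L[...,1])<.05)&(W[...,2]>.05)&(W[...,2]<.1)
    if m.sum()>50: print(n,'lid z',np.median(W[m][:,2]))
    m=(abs(L[...,0])<.1)&(abs(L[...,1])<.09)&(W[...,2]>.0685)&(W[...,2]<.08)
    if m.sum()>50: print(n,'front edge',np.percentile(L[m][:,1],[.5,1,2,99]))
t=tp[:2]-C; print('tcp in chest',t@ex,t@ey,'tip y',(t@ey)+.216)
E
python3 blade.py
```

```text
clock: 5.68
tool_pos: [0.4771, -0.1021, 0.058]
eef_rot: [0.752, 0.659, -0.0, -0.0]
contact_force: [0.9, -0.3, 0.4]
opening: 0.2
finger_force: 54.9
t 5.68 pos [ 0.4771 -0.1021  0.058 ] F [ 0.9 -0.3  0.4] op 0.200 ff 54.9
[[0.131, 0.991, -0.001], [0.991, -0.131, 0.0], [-0.0, -0.001, -1.0]]
wrist 0.05 0.075 2205 z 0.0627 ycen 0.0016 w 0.012
wrist 0.075 0.1 2411 z 0.0595 ycen 0.0021 w 0.024
wrist 0.1 0.12 1336 z 0.0578 ycen 0.0024 w 0.036
top 0.14 0.16 27 z 0.0572 ycen -0.0005 w 0.053
top 0.16 0.18 29 z 0.0583 ycen 0.0001 w 0.054
top 0.18 0.2 29 z 0.0573 ycen 0.0009 w 0.053
top 0.2 0.215 23 z 0.0583 ycen 0.0006 w 0.051
top lid z 0.07290699507130483
top front edge [-0.06467007 -0.06381184 -0.0624586   0.06674281]
tcp in chest 0.02915342642053005 -0.3123345026208427 tip y -0.09633450262084273
```

Blade is flat at z ≈ 0.056–0.058 and the front edge matches the estimate. Raise 3 mm and insert about 30 mm.

```bash
python3 -m creep '[{"grip":-1,"tx":0,"ty":0,"tz":-0.3,"spin":0},{"grip":-1,"tx":0,"ty":0,"tz":0,"spin":0},{"grip":-1,"tx":1.2,"ty":0,"tz":0,"spin":0},{"grip":-1,"tx":1.0,"ty":0,"tz":0,"spin":0},{"grip":-1,"tx":1.0,"ty":0,"tz":0,"spin":0},{"grip":-1,"tx":0.5,"ty":0,"tz":0,"spin":0},{"grip":-1,"tx":0.5,"ty":0,"tz":0,"spin":0},{"grip":-1,"tx":0,"ty":0,"tz":0,"spin":0}]'
python3 -m creep '[{"grip":-1,"tx":0.5,"ty":0,"tz":0,"spin":0},{"grip":-1,"tx":0.5,"ty":0,"tz":0,"spin":0},{"grip":-1,"tx":0.5,"ty":0,"tz":0,"spin":0},{"grip":-1,"tx":0,"ty":0,"tz":0,"spin":0},{"grip":-1,"tx":0,"ty":0,"tz":0,"spin":0}]'
python3 blade.py
```

```text
clock: 6.45
tool_pos: [0.4829, -0.0588, 0.0612]
eef_rot: [0.751, 0.66, 0.0, -0.0]
contact_force: [-0.0, -0.9, -0.9]
opening: 0.195
finger_force: 54.9
clock: 6.87
tool_pos: [0.4846, -0.0451, 0.0612]
eef_rot: [0.752, 0.66, 0.0, -0.0]
contact_force: [-0.1, -0.3, -1.2]
opening: 0.194
finger_force: 54.9
t 6.87 pos [ 0.4846 -0.0451  0.0612] F [-0.1 -0.3 -1.2] op 0.194 ff 54.9
[[0.13, 0.992, -0.0], [0.992, -0.13, 0.0], [0.0, -0.0, -1.0]]
wrist 0.05 0.075 2282 z 0.0653 ycen 0.0012 w 0.012
wrist 0.075 0.1 2470 z 0.0622 ycen 0.0017 w 0.024
wrist 0.1 0.12 1301 z 0.0605 ycen 0.0020 w 0.036
top 0.18 0.2 7 z 0.0733 ycen -0.0022 w 0.075
top 0.2 0.215 21 z 0.0720 ycen -0.0003 w 0.079
top lid z 0.07290761180445157
top front edge [-0.06408382 -0.0626683  -0.06033921  0.06670607]
tcp in chest 0.029057431133281988 -0.2548457263122446 tip y -0.038845726312244616
```

```bash
python3 -m creep '[{"grip":-1,"tx":0.6,"ty":0,"tz":-1.85,"spin":0},{"grip":-1,"tx":0.35,"ty":0,"tz":-1.45,"spin":0},{"grip":-1,"tx":0.55,"ty":0,"tz":-1.4,"spin":0},{"grip":-1,"tx":0.75,"ty":0,"tz":-1.3,"spin":0},{"grip":-1,"tx":0,"ty":0,"tz":0,"spin":0}]'
python3 -m creep '[{"grip":-1,"tx":0.9,"ty":0,"tz":-1.15,"spin":0},{"grip":-1,"tx":1.1,"ty":0,"tz":-1,"spin":0},{"grip":-1,"tx":1.25,"ty":0,"tz":-0.85,"spin":0},{"grip":-1,"tx":1.35,"ty":0,"tz":-0.65,"spin":0},{"grip":-1,"tx":0,"ty":0,"tz":0,"spin":0}]'
python3 -m creep '[{"grip":-1,"tx":1.45,"ty":0,"tz":-0.45,"spin":0},{"grip":-1,"tx":1.5,"ty":0,"tz":-0.2,"spin":0},{"grip":-1,"tx":1.5,"ty":0,"tz":0,"spin":0},{"grip":-1,"tx":1.2,"ty":0,"tz":0.2,"spin":0},{"grip":-1,"tx":0,"ty":0,"tz":0,"spin":0},{"grip":-1,"tx":0,"ty":0,"tz":0,"spin":0}]'
python3 blade.py; python3 -c "
from h import *
p,d,c=snap('scene','scene4.png'); W=cloud(d,c); C=np.array([489.9,211.3])/1000; a=-.134
L=(W[...,:2]-C)@np.array([[np.cos(a),-np.sin(a)],[np.sin(a),np.cos(a)]])
m=(abs(L[...,0])<.11)&(L[...,1]>.05)&(L[...,1]<.15)&(W[...,2]>.09)&(W[...,2]<.3)
for z in np.arange(.09,.24,.02):
    k=m&(abs(W[...,2]-z)<.01); print(round(z,2),k.sum(),np.median(L[k][:,1]) if k.any() else '')
"
```

```text
clock: 7.38
tool_pos: [0.4885, -0.0227, 0.1228]
eef_rot: [0.752, 0.66, 0.001, 0.001]
contact_force: [0.8, 0.6, -2.1]
opening: 0.194
finger_force: 55.0
clock: 7.8
tool_pos: [0.494, 0.0243, 0.1578]
eef_rot: [0.751, 0.66, 0.001, -0.0]
contact_force: [1.0, 0.9, -3.3]
opening: 0.195
finger_force: 55.0
clock: 8.3
tool_pos: [0.5004, 0.0784, 0.1613]
eef_rot: [0.752, 0.66, -0.001, -0.0]
contact_force: [-0.1, 0.1, -3.5]
opening: 0.2
finger_force: 55.0
t 8.30 pos [0.5004 0.0784 0.1613] F [-0.1  0.1 -3.5] op 0.200 ff 55.0
[[0.13, 0.992, -0.001], [0.992, -0.13, -0.0], [-0.0, -0.001, -1.0]]
wrist 0.05 0.075 682 z 0.1349 ycen 0.0014 w 0.008
top lid z 0.08872180151851625
top front edge [0.05055134 0.05138038 0.05228737 0.07195993]
tcp in chest 0.02821120672469912 -0.13033884196565654 tip y 0.08566115803434346
0.09 0 
0.11 0 
0.13 0 
0.15 0 
0.17 0 
0.19 0 
0.21 0 
0.23 0
```

View pics/scene4.png

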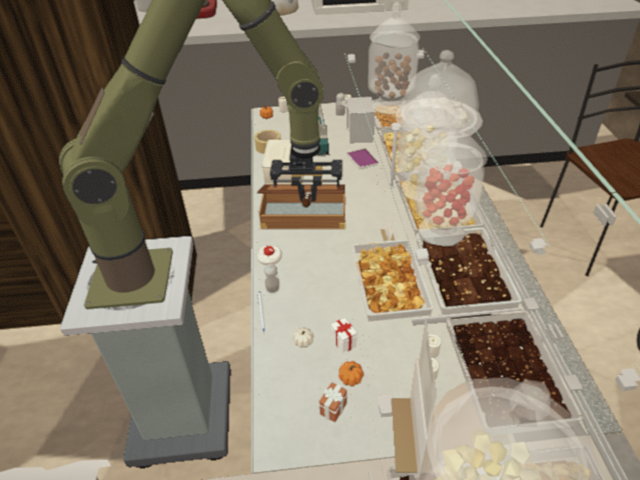

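Lid is up in the scene view (around (303,190)), but the blade reads low in the hand. Checking with the wrist camera.

```bash
python3 -c "
from h import *
s,Rm=st(); p,d,c=snap('wrist','wrist5.png'); W=cloud(d,c); T=(W-s['tool_pos'])@Rm
for u,v in((327,200),(327,150),(327,100),(327,50),(327,280),(327,320)): print(u,v,W[v,u],T[v,u])
print(s['moment'])
"
```

```text
t 8.45 pos [0.5005 0.0776 0.1619] F [-0.3 -0.2 -2.1] op 0.196 ff 55.0
[[0.131, 0.991, -0.001], [0.991, -0.131, -0.0], [-0.0, -0.001, -1.0]]
327 200 [0.50664862 0.12046897 0.1502555 ] [0.04328292 0.00049142 0.01158151]
327 150 [0.50917107 0.1394899  0.13068105] [0.06247815 0.00051653 0.03114833]
327 100 [0.51188586 0.16014334 0.12850904] [0.0833101  0.00050185 0.0333121 ]
327 50 [0.51469397 0.18144126 0.11947153] [0.10479593 0.00050165 0.04234109]
327 280 [0.5031908  0.09434489 0.17190525] [ 0.01692242  0.00046844 -0.01005777]
327 320 [0.50159003 0.08223056 0.17981827] [ 0.00469964  0.00046246 -0.01796594]
[-0.39398462  0.19730977 -0.00173915]
```

View pics/wrist5.png

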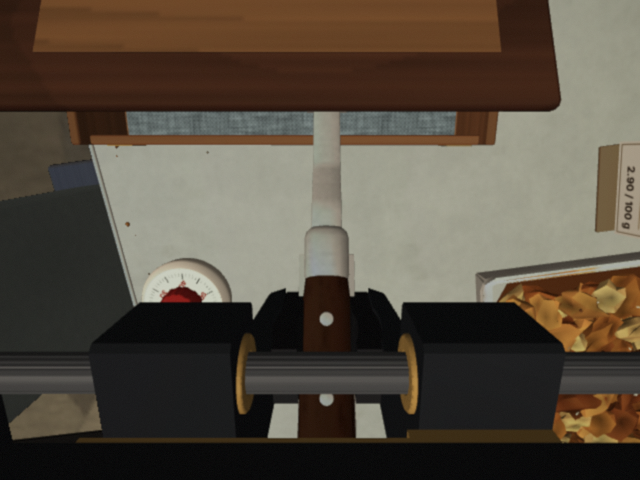

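```bash
cat > lid.py <<'E'
from h import *
import sys
n=sys.argv[1]
p,d,c=snap(n) if len(sys.argv)<3 else load(n)
W=cloud(d,c); C=np.array([489.9,211.3])/1000; a=-.134
X=(W[...,:2]-C)@np.array([np.cos(a),np.sin(a)]); Y=(W[...,:2]-C)@np.array([-np.sin(a),np.cos(a)]); Z=W[...,2]
m=(abs(X)<.12)&(Y>-.08)&(Y<.16)&(Z>.085)&(Z<.23)
for lo in np.arange(-.08,.16,.02):
    k=m&(Y>=lo)&(Y<lo+.02)&(abs(X)>.06)
    if k.sum()>15: print('y %.3f z %.3f n %d'%(np.median(Y[k]),np.median(Z[k]),k.sum()), 'ang %.2f'%np.arctan2(np.median(Z[k])-.064,.066-np.median(Y[k])))
E
python3 lid.py wrist old; echo; python3 lid.py top
```

```text
y -0.046 z 0.127 n 7799 ang 0.51
y -0.030 z 0.120 n 11865 ang 0.53
y -0.012 z 0.112 n 9592 ang 0.55

y 0.031 z 0.092 n 113 ang 0.68
y 0.043 z 0.087 n 33 ang 0.77
```

The server has slipped about 23° in the grip and the lid rests at about 0.47 rad. I'll lay the server back flat, letting the tip contact level it, then raise the lid the rest of the way with the closed fingers.

```bash
python3 -m creep '[{"grip":-1,"tx":-2.5,"ty":0,"tz":0,"spin":0},{"grip":-1,"tx":-3,"ty":0,"tz":0,"spin":0},{"grip":-1,"tx":-3,"ty":0,"tz":0,"spin":0},{"grip":-1,"tx":-3.5,"ty":0,"tz":0,"spin":0},{"grip":-1,"tx":-3,"ty":0,"tz":0,"spin":0},{"grip":-1,"tx":0,"ty":0,"tz":0,"spin":-6.4},{"grip":-1,"tx":-2.8,"ty":2.4,"tz":0,"spin":0},{"grip":-1,"tx":-2.8,"ty":2.4,"tz":0,"spin":0}]'
python3 -m creep '[{"grip":-1,"tx":0,"ty":0,"tz":3.5,"spin":0},{"grip":-1,"tx":0,"ty":0,"tz":2.5,"spin":0},{"grip":-1,"tx":0,"ty":0,"tz":0,"spin":0},{"grip":-1,"tx":0,"ty":0,"tz":0,"spin":0}]' 10
python3 lid.py top
```

```text
clock: 9.22
tool_pos: [0.5279, -0.1273, 0.1627]
eef_rot: [0.713, 0.701, 0.0, -0.001]
contact_force: [1.7, 0.4, -1.1]
opening: 0.197
finger_force: 55.0
clock: 9.55
tool_pos: [0.5273, -0.1272, 0.1017]
eef_rot: [0.714, 0.7, -0.001, -0.001]
contact_force: [0.2, 0.1, -0.4]
opening: 0.209
finger_force: 10.0
y -0.046 z 0.128 n 169 ang 0.52
y -0.030 z 0.122 n 280 ang 0.54
y -0.010 z 0.112 n 280 ang 0.57
y 0.010 z 0.102 n 265 ang 0.60
y 0.030 z 0.093 n 252 ang 0.67
y 0.043 z 0.087 n 69 ang 0.79
```

```bash
python3 -m creep '[{"grip":-1,"tx":0,"ty":0,"tz":1.4,"spin":0},{"grip":-1,"tx":0,"ty":0,"tz":1.4,"spin":0},{"grip":-1,"tx":0,"ty":0,"tz":1.4,"spin":0},{"grip":-1,"tx":0,"ty":0,"tz":1.4,"spin":0},{"grip":-1,"tx":0,"ty":0,"tz":1.4,"spin":0},{"grip":-1,"tx":0,"ty":0,"tz":1.4,"spin":0}]' 8
python3 -m creep '[{"grip":-1,"tx":0,"ty":0,"tz":0.8,"spin":0},{"grip":-1,"tx":0,"ty":0,"tz":0.6,"spin":0},{"grip":-1,"tx":0,"ty":0,"tz":0,"spin":0},{"grip":-1,"tx":0,"ty":0,"tz":0,"spin":0}]' 
python3 -c "
from h import *
s,Rm=st(); p,d,c=snap('wrist'); W=cloud(d,c); T=(W-s['tool_pos'])@Rm
for x in(.03,.05,.065,.085,.105,.12):
    k=(abs(T[...,0]-x)<.006)&(abs(T[...,1])<.005); print(x,np.median(W[k][:,2]))
"
```

```text
clock: 10.1
tool_pos: [0.5301, -0.1273, 0.0198]
eef_rot: [0.714, 0.7, 0.001, 0.002]
contact_force: [-0.2, -0.2, -0.9]
opening: 0.208
finger_force: 8.0
clock: 10.43
tool_pos: [0.529, -0.1271, 0.005]
eef_rot: [0.714, 0.7, 0.0, 0.0]
contact_force: [0.4, 0.2, -0.9]
opening: 0.214
finger_force: 8.0
t 10.43 pos [ 0.529  -0.1271  0.005 ] F [ 0.4  0.2 -0.9] op 0.214 ff 8.0
[[0.019, 1.0, 0.001], [1.0, -0.019, -0.0], [-0.0, 0.001, -1.0]]
0.03 0.08176562869145548
0.05 0.013691555456857128
0.065 0.00662669937860633
0.085 0.0045653820477589676
0.105 0.0024204833825955422
0.12 nan
  return _methods._mean(a, axis=axis, dtype=dtype,
  ret = ret.dtype.type(ret / rcount)
```

```bash
python3 -m creep '[{"grip":-0.2,"tx":0,"ty":0,"tz":0,"spin":0},{"grip":-0.2,"tx":0,"ty":0,"tz":0,"spin":0},{"grip":-0.2,"tx":0,"ty":0,"tz":0,"spin":0},{"grip":-0.2,"tx":0,"ty":0,"tz":-2.5,"spin":0},{"grip":-0.2,"tx":0,"ty":0,"tz":-4,"spin":0},{"grip":-0.2,"tx":0,"ty":0,"tz":-4,"spin":0},{"grip":-0.2,"tx":0,"ty":0,"tz":-4,"spin":0},{"grip":-1,"tx":0,"ty":0,"tz":-4,"spin":6.4}]'
python3 -m creep '[{"grip":-1,"tx":3.69,"ty":-1.19,"tz":0,"spin":0},{"grip":-1,"tx":3.69,"ty":-1.19,"tz":0,"spin":0},{"grip":-1,"tx":3.69,"ty":-1.19,"tz":0,"spin":0},{"grip":-1,"tx":3.69,"ty":-1.19,"tz":0,"spin":0},{"grip":-1,"tx":3.69,"ty":-1.19,"tz":0,"spin":0},{"grip":-1,"tx":3.69,"ty":-1.19,"tz":0,"spin":0},{"grip":-1,"tx":3.69,"ty":-1.19,"tz":0,"spin":0},{"grip":-1,"tx":0,"ty":0,"tz":0,"spin":0}]'
python3 -m creep '[{"grip":-1,"tx":0,"ty":0,"tz":0,"spin":0},{"grip":-1,"tx":0,"ty":0,"tz":0,"spin":0}]'
python3 - <<'E'
from h import *
s,Rm=st(); C=np.array([489.9,211.3])/1000; a=-.134
t=np.array(s['tool_pos'][:2])-C; print('chest',t@[np.cos(a),np.sin(a)],t@[-np.sin(a),np.cos(a)])
snap('scene'); snap('wrist'); comps('wrist',.1,.15,(.3,.65,.1,.3),300)
E
```

```text
clock: 11.15
tool_pos: [0.5277, -0.1272, 0.1913]
eef_rot: [0.752, 0.659, 0.0, -0.0]
contact_force: [0.6, -0.6, 0.1]
opening: 0.348
finger_force: 0.0
clock: 11.82
tool_pos: [0.4771, 0.15, 0.1891]
eef_rot: [0.747, 0.665, 0.002, -0.003]
contact_force: [-1.1, 0.1, 0.2]
opening: 0.006
finger_force: 0.0
clock: 11.98
tool_pos: [0.4793, 0.1393, 0.1894]
eef_rot: [0.752, 0.659, -0.0, 0.0]
contact_force: [-0.1, 0.4, -0.2]
opening: 0.008
finger_force: 0.0
t 11.98 pos [0.4793 0.1393 0.1894] F [-0.1  0.4 -0.2] op 0.008 ff 0.0
[[0.13, 0.991, 0.0], [0.991, -0.13, -0.001], [-0.001, 0.0, -1.0]]
chest -0.0008867125046975588 -0.07278801310988613
[   94   101   474   125 54654] z [0.102 0.116 0.129] rgb [96 60 41] c [489.4 192.2] wh [ 66.4 255.9] a 82.3
```

```bash
python3 -m creep '[{"grip":-1,"tx":0,"ty":0,"tz":3.5,"spin":0},{"grip":-1,"tx":0,"ty":0,"tz":3.5,"spin":0},{"grip":-1,"tx":0.4,"ty":0,"tz":0,"spin":0},{"grip":-1,"tx":0.7,"ty":0,"tz":0,"spin":0},{"grip":-1,"tx":1.2,"ty":0,"tz":-1.6,"spin":0},{"grip":-1,"tx":1.3,"ty":0,"tz":-1.5,"spin":0},{"grip":-1,"tx":1.4,"ty":0,"tz":-1.3,"spin":0},{"grip":-1,"tx":0,"ty":0,"tz":0,"spin":0}]'
python3 lid.py scene
python3 -m creep '[{"grip":-1,"tx":1.6,"ty":0,"tz":-1.1,"spin":0},{"grip":-1,"tx":1.7,"ty":0,"tz":-0.9,"spin":0},{"grip":-1,"tx":1.9,"ty":0,"tz":-0.6,"spin":0},{"grip":-1,"tx":1.9,"ty":0,"tz":-0.3,"spin":0},{"grip":-1,"tx":1.9,"ty":0,"tz":0,"spin":0},{"grip":-1,"tx":0,"ty":0,"tz":0,"spin":0},{"grip":-1,"tx":0,"ty":0,"tz":0,"spin":0}]'
python3 - <<'E'
from h import *
s,Rm=st(); C=np.array([489.9,211.3])/1000; a=-.134
t=np.array(s['tool_pos'][:2])-C; print('chest',t@[np.cos(a),np.sin(a)],t@[-np.sin(a),np.cos(a)])
snap('scene');snap('wrist'); comps('wrist',.08,.24,(.3,.65,.2,.45),300)
E
```

```text
clock: 12.75
tool_pos: [0.4881, 0.1927, 0.1674]
eef_rot: [0.751, 0.66, 0.004, 0.0]
contact_force: [0.4, -0.2, -0.1]
opening: 0.006
finger_force: 0.0
y -0.004 z 0.172 n 156 ang 0.99
y 0.009 z 0.148 n 194 ang 0.97
y 0.029 z 0.117 n 169 ang 0.96
y 0.045 z 0.094 n 91 ang 0.97
clock: 13.38
tool_pos: [0.4977, 0.2784, 0.1925]
eef_rot: [0.752, 0.66, 0.0, 0.0]
contact_force: [0.3, -0.1, -0.2]
opening: 0.004
finger_force: 0.0
t 13.38 pos [0.4977 0.2784 0.1925] F [ 0.3 -0.1 -0.2] op 0.004 ff 0.0
[[0.13, 0.992, 0.001], [0.992, -0.13, 0.0], [0.0, 0.001, -1.0]]
chest -0.0012660889281103978 0.06751796511541204
[    4   229   636    44 24481] z [0.109 0.192 0.195] rgb [53 30 19] c [501.9 293.5] wh [ 15.5 254. ] a 82.5
[ 288  288   38   64 2019] z [0.197 0.218 0.238] rgb [10 10 10] c [494.1 284.4] wh [ 8.6 18.3] a 42.2
[ 328  288   38   64 2014] z [0.197 0.218 0.238] rgb [10 10 10] c [503.7 283.6] wh [17.7  8.1] a 31.7
```

```bash
python3 -m creep '[{"grip":-1,"tx":-0.3,"ty":0,"tz":0,"spin":0},{"grip":-1,"tx":0,"ty":0,"tz":1.5,"spin":0},{"grip":-1,"tx":1,"ty":0,"tz":0,"spin":0},{"grip":-1,"tx":1,"ty":0,"tz":0,"spin":0},{"grip":-1,"tx":0.4,"ty":0,"tz":0,"spin":0},{"grip":-1,"tx":0.2,"ty":0,"tz":0,"spin":0},{"grip":-1,"tx":0,"ty":0,"tz":0,"spin":0},{"grip":-1,"tx":0,"ty":0,"tz":0,"spin":0}]'
python3 -m creep '[{"grip":-1,"tx":0.3,"ty":0,"tz":0,"spin":0},{"grip":-1,"tx":0.2,"ty":0,"tz":0,"spin":0},{"grip":-1,"tx":0,"ty":0,"tz":0,"spin":0},{"grip":-1,"tx":0,"ty":0,"tz":0,"spin":0}]'
```

```text
clock: 14.15
tool_pos: [0.4994, 0.2936, 0.1767]
eef_rot: [0.753, 0.658, -0.006, 0.003]
contact_force: [-2.2, -14.2, 2.3]
opening: 0.004
finger_force: 7.5
clock: 14.48
tool_pos: [0.4994, 0.2939, 0.1766]
eef_rot: [0.754, 0.657, -0.009, 0.004]
contact_force: [-4.4, -22.1, 7.2]
opening: 0.007
finger_force: 11.8
```

Lid is against its stop at 1.8 rad. Back off, fly to the goods, and re-measure.

```bash
python3 -m creep '[{"grip":-1,"tx":-3,"ty":0,"tz":0,"spin":0},{"grip":-1,"tx":-4,"ty":0.9,"tz":0,"spin":0},{"grip":0,"tx":-3,"ty":0.9,"tz":-2.5,"spin":0},{"grip":0.5,"tx":-3,"ty":0.9,"tz":-2.5,"spin":0},{"grip":0.5,"tx":-4,"ty":0.9,"tz":0,"spin":0},{"grip":0.5,"tx":-4,"ty":0.9,"tz":0,"spin":0},{"grip":0.5,"tx":-4,"ty":0.9,"tz":0,"spin":0},{"grip":0.5,"tx":-4,"ty":0.9,"tz":0,"spin":0}]'
python3 -m creep '[{"grip":0.5,"tx":-4,"ty":0.9,"tz":0,"spin":0},{"grip":0.5,"tx":-4,"ty":0.9,"tz":0,"spin":0},{"grip":0.5,"tx":-4,"ty":0.9,"tz":0,"spin":0},{"grip":0.5,"tx":-4,"ty":0.9,"tz":0,"spin":0},{"grip":0.5,"tx":-4,"ty":0.9,"tz":0,"spin":0},{"grip":0.5,"tx":0,"ty":0,"tz":0,"spin":0},{"grip":0.5,"tx":0,"ty":0,"tz":0,"spin":0}]'
cat > look.py <<'E'
from h import *
s,Rm=st(); snap('wrist','w%.0f.png'%(s['clock']*10)); snap('top','t%.0f.png'%(s['clock']*10))
print('wrist'); comps('wrist',.02,.07,(.4,.605,-.65,-.2),250)
print('wrist tops'); comps('wrist',.048,.07,(.4,.605,-.65,-.2),150)
print('top'); comps('top',.02,.07,(.4,.605,-.65,-.2),60)
E
python3 look.py; python3 lid.py top
```

```text
clock: 15.15
tool_pos: [0.5269, 0.0097, 0.2282]
eef_rot: [0.751, 0.66, 0.001, 0.0]
contact_force: [0.9, 0.1, -0.5]
opening: 0.435
finger_force: 0.0
clock: 15.73
tool_pos: [0.5449, -0.1967, 0.2278]
eef_rot: [0.754, 0.657, 0.0, 0.001]
contact_force: [0.4, 2.2, -1.6]
opening: 0.75
finger_force: 0.0
t 15.73 pos [ 0.5449 -0.1967  0.2278] F [ 0.4  2.2 -1.6] op 0.750 ff 0.0
[[0.136, 0.991, 0.002], [0.991, -0.136, -0.002], [-0.001, 0.002, -1.0]]
wrist
[ 311  277   69   75 3205] z [0.028 0.055 0.057] rgb [104  85  76] c [ 550.7 -288.6] wh [41.6 56.3] a 24.2
[226 284  44  48 977] z [0.022 0.032 0.037] rgb [111  99  80] c [ 463.2 -271.7] wh [30.8 47.3] a 22.1
[ 332  394   56   34 1511] z [0.031 0.04  0.055] rgb [118  57  24] c [ 553.3 -393.4] wh [42.3 56.7] a 74.0
wrist tops
[ 313  287   66   65 2583] z [0.052 0.055 0.058] rgb [109  84  77] c [ 550.8 -288.6] wh [41.6 56.2] a 26.1
top
[416 237  19  19 263] z [0.024 0.037 0.053] rgb [176 113  68] c [ 549.7 -386.3] wh [55.4 52.4] a 23.4
[438 251  24  22 320] z [0.028 0.054 0.06 ] rgb [162 133 117] c [ 503.  -459.3] wh [56.6 43.1] a 51.6
y 0.076 z 0.103 n 268 ang 1.83
y 0.089 z 0.161 n 710 ang 1.81
y 0.102 z 0.191 n 65 ang 1.85
```

```bash
python3 -m creep '[{"grip":0.5,"tx":0,"ty":0,"tz":0,"spin":-6.6},{"grip":0.5,"tx":0,"ty":0,"tz":0,"spin":-6.6},{"grip":0.5,"tx":0,"ty":0,"tz":0,"spin":-6.6},{"grip":0.5,"tx":0,"ty":0,"tz":0,"spin":-6.5},{"grip":0.5,"tx":0,"ty":0,"tz":0,"spin":-6.5},{"grip":0.5,"tx":-3,"ty":-1.2,"tz":2,"spin":0},{"grip":0.5,"tx":-3,"ty":-1.2,"tz":2,"spin":0},{"grip":0.5,"tx":-2.6,"ty":-1,"tz":2,"spin":0}]'
python3 -m creep '[{"grip":0.5,"tx":0,"ty":0,"tz":2,"spin":0},{"grip":0.5,"tx":0,"ty":0,"tz":2,"spin":0},{"grip":0.5,"tx":0,"ty":0,"tz":0,"spin":0},{"grip":0.5,"tx":0,"ty":0,"tz":0,"spin":0}]'
```

```text
clock: 16.55
tool_pos: [0.5519, -0.285, 0.1672]
eef_rot: [0.533, 0.846, 0.0, 0.001]
contact_force: [0.3, -1.1, 0.1]
opening: 0.749
finger_force: 0.0
clock: 16.88
tool_pos: [0.5508, -0.2833, 0.1267]
eef_rot: [0.534, 0.846, 0.0, -0.001]
contact_force: [-0.2, -0.4, -0.5]
opening: 0.753
finger_force: 0.0
```

```bash
python3 -m creep '[{"grip":0.5,"tx":-0.5,"ty":-0.2,"tz":3.5,"spin":0},{"grip":0.5,"tx":0,"ty":0,"tz":3.5,"spin":0},{"grip":0.5,"tx":0,"ty":0,"tz":2.5,"spin":0},{"grip":0.5,"tx":0,"ty":0,"tz":1.5,"spin":0},{"grip":0.5,"tx":0,"ty":0,"tz":0,"spin":0},{"grip":-1,"tx":0,"ty":0,"tz":0,"spin":0},{"grip":-1,"tx":0,"ty":0,"tz":0,"spin":0},{"grip":-1,"tx":0,"ty":0,"tz":0,"spin":0}]' 25
python3 -m creep '[{"grip":-1,"tx":0,"ty":0,"tz":0,"spin":0},{"grip":-1,"tx":0,"ty":0,"tz":0,"spin":0},{"grip":-1,"tx":0,"ty":0,"tz":0,"spin":0}]'
```

```text
clock: 17.55
tool_pos: [0.5524, -0.2917, 0.0194]
eef_rot: [0.535, 0.845, 0.0, 0.002]
contact_force: [-0.0, -0.3, 0.8]
opening: 0.548
finger_force: 0.0
clock: 17.8
tool_pos: [0.5519, -0.2916, 0.0188]
eef_rot: [0.535, 0.845, 0.0, 0.001]
contact_force: [-0.3, 1.1, 7.0]
opening: 0.453
finger_force: 24.9
```

```bash
python3 -m creep '[{"grip":-1,"tx":0,"ty":0,"tz":-3,"spin":0},{"grip":-1,"tx":0,"ty":0,"tz":-4,"spin":0},{"grip":-1,"tx":0,"ty":0,"tz":-4,"spin":0},{"grip":-1,"tx":0,"ty":0,"tz":-3,"spin":6.6},{"grip":-1,"tx":0,"ty":0,"tz":0,"spin":6.6},{"grip":-1,"tx":0,"ty":0,"tz":0,"spin":6.6},{"grip":-1,"tx":0,"ty":0,"tz":0,"spin":6.6},{"grip":-1,"tx":0,"ty":0,"tz":0,"spin":6.7}]'
python3 -m creep '[{"grip":-1,"tx":3.69,"ty":-1.56,"tz":0,"spin":0},{"grip":-1,"tx":3.69,"ty":-1.56,"tz":0,"spin":0},{"grip":-1,"tx":3.69,"ty":-1.56,"tz":0,"spin":0},{"grip":-1,"tx":3.69,"ty":-1.56,"tz":0,"spin":0},{"grip":-1,"tx":3.69,"ty":-1.56,"tz":0,"spin":0},{"grip":-1,"tx":3.69,"ty":-1.56,"tz":0,"spin":0},{"grip":-1,"tx":3.69,"ty":-1.56,"tz":0,"spin":0},{"grip":-1,"tx":3.69,"ty":-1.56,"tz":0,"spin":0}]'
python3 -m creep '[{"grip":-1,"tx":3.69,"ty":-1.56,"tz":0,"spin":0},{"grip":-1,"tx":3.69,"ty":-1.56,"tz":0,"spin":0},{"grip":-1,"tx":3.69,"ty":-1.56,"tz":0,"spin":0},{"grip":-1,"tx":3.69,"ty":-1.56,"tz":0,"spin":0},{"grip":-1,"tx":3.69,"ty":-1.56,"tz":0,"spin":0},{"grip":-1,"tx":0,"ty":0,"tz":0,"spin":0},{"grip":-1,"tx":0,"ty":0,"tz":0,"spin":0}]'
cat > where.py <<'E'
from h import *
import sys
s,Rm=st(); C=np.array([489.9,211.3])/1000; a=-.134
ex=np.array([np.cos(a),np.sin(a)]);ey=np.array([-np.sin(a),np.cos(a)])
t=np.array(s['tool_pos'][:2])-C; print('chest',np.round([t@ex,t@ey],4))
g=C+float(sys.argv[1])*ex+float(sys.argv[2])*ey if len(sys.argv)<4 else np.array([float(sys.argv[1]),float(sys.argv[2])])
phi=np.degrees(np.arctan2(Rm[1,1],Rm[0,1])); e=g-s['tool_pos'][:2]
print('goal',np.round(g,4),'phi %.1f'%phi)
f=float(sys.argv[3]) if len(sys.argv)>3 else -7.7
k=np.radians(f); print('spin %.1f'%(phi-f),'then tx %.2f ty %.2f cm'%(100*(e@[-np.sin(k),np.cos(k)]),100*(e@[np.cos(k),np.sin(k)])))
E
python3 where.py -.074 -.01
```

```text
clock: 18.47
tool_pos: [0.5507, -0.2911, 0.1578]
eef_rot: [0.755, 0.655, 0.0, 0.0]
contact_force: [0.2, -0.7, -1.2]
opening: 0.449
finger_force: 24.9
clock: 19.13
tool_pos: [0.4665, 0.0199, 0.1576]
eef_rot: [0.754, 0.657, 0.0, 0.0]
contact_force: [0.9, 0.6, -0.5]
opening: 0.455
finger_force: 24.9
clock: 19.72
tool_pos: [0.4138, 0.2149, 0.1574]
eef_rot: [0.751, 0.66, 0.001, -0.001]
contact_force: [0.1, -0.1, -0.9]
opening: 0.453
finger_force: 24.9
t 19.72 pos [0.4138 0.2149 0.1574] F [ 0.1 -0.1 -0.9] op 0.453 ff 24.9
[[0.128, 0.992, 0.0], [0.992, -0.128, 0.002], [0.002, -0.0, -1.0]]
chest [-0.0759 -0.0066]
goal [0.4152 0.2113] phi -7.4
spin 0.3 then tx -0.34 ty 0.19 cm
```

```bash
python3 -m creep '[{"grip":-1,"tx":-1.3,"ty":0.2,"tz":2,"spin":0.3},{"grip":-1,"tx":0,"ty":0,"tz":3.5,"spin":0},{"grip":-1,"tx":0,"ty":0,"tz":3.5,"spin":0},{"grip":-1,"tx":0,"ty":0,"tz":2,"spin":0},{"grip":-1,"tx":0,"ty":0,"tz":1.3,"spin":0},{"grip":-1,"tx":0,"ty":0,"tz":0.7,"spin":0},{"grip":-1,"tx":0,"ty":0,"tz":0,"spin":0},{"grip":-1,"tx":0,"ty":0,"tz":0,"spin":0}]'
python3 where.py -.074 -.02; python3 -c "
from h import *
print(np.round(r.get_state()['q'],2))"
```

```text
clock: 20.38
tool_pos: [0.4157, 0.1974, 0.0276]
eef_rot: [0.756, 0.655, 0.0, 0.0]
contact_force: [-1.0, -0.5, -1.0]
opening: 0.452
finger_force: 24.9
t 20.38 pos [0.4157 0.1974 0.0276] F [-1.  -0.5 -1. ] op 0.452 ff 24.9
[[0.143, 0.99, 0.0], [0.99, -0.143, -0.0], [-0.0, 0.001, -1.0]]
chest [-0.0717 -0.0237]
goal [0.4139 0.2014] phi -8.2
spin -0.5 then tx 0.37 ty -0.23 cm
[-0.56  0.9   0.03  2.19 -0.44  0.05 -0.25]
```

```bash
python3 -m creep '[{"grip":-1,"tx":0.2,"ty":-0.1,"tz":0.4,"spin":0},{"grip":-1,"tx":0,"ty":0,"tz":0,"spin":0},{"grip":0.16,"tx":0,"ty":0,"tz":0,"spin":0},{"grip":0.16,"tx":0,"ty":0,"tz":0,"spin":0},{"grip":0.16,"tx":0,"ty":0,"tz":0,"spin":0},{"grip":0.16,"tx":0,"ty":0,"tz":-2,"spin":0},{"grip":0.16,"tx":0,"ty":0,"tz":-4,"spin":0},{"grip":0.16,"tx":0,"ty":0,"tz":-4,"spin":0}]'
python3 -m creep '[{"grip":0.16,"tx":0,"ty":0,"tz":-4,"spin":0},{"grip":0.5,"tx":-3.6,"ty":2,"tz":-2,"spin":0},{"grip":0.5,"tx":-3.6,"ty":2,"tz":-2,"spin":0},{"grip":0.5,"tx":-3.6,"ty":2,"tz":-2,"spin":0},{"grip":0.5,"tx":-3.6,"ty":2,"tz":0,"spin":0},{"grip":0.5,"tx":-3.6,"ty":2,"tz":0,"spin":0},{"grip":0.5,"tx":-3.6,"ty":2,"tz":0,"spin":0},{"grip":0.5,"tx":-3.6,"ty":2,"tz":0,"spin":0}]'
python3 -m creep '[{"grip":0.5,"tx":-3.6,"ty":1,"tz":0,"spin":0},{"grip":0.5,"tx":-3.6,"ty":1,"tz":0,"spin":0},{"grip":0.5,"tx":-3.6,"ty":1,"tz":0,"spin":0},{"grip":0.5,"tx":-3.6,"ty":1,"tz":0,"spin":0},{"grip":0.5,"tx":-3.6,"ty":1,"tz":0,"spin":0},{"grip":0.5,"tx":-3.6,"ty":0,"tz":0,"spin":0},{"grip":0.5,"tx":0,"ty":0,"tz":0,"spin":0},{"grip":0.5,"tx":0,"ty":0,"tz":0,"spin":0}]'
python3 look.py; python3 -c "
from h import *
comps('top',.02,.07,(.37,.6,.12,.28),30)"
```

```text
clock: 21.05
tool_pos: [0.4134, 0.2001, 0.1238]
eef_rot: [0.755, 0.655, -0.001, -0.001]
contact_force: [1.0, 0.8, -0.2]
opening: 0.582
finger_force: 0.0
clock: 21.72
tool_pos: [0.5137, -0.0601, 0.2183]
eef_rot: [0.755, 0.656, 0.0, -0.0]
contact_force: [0.1, -0.7, -0.6]
opening: 0.751
finger_force: 0.0
clock: 22.38
tool_pos: [0.5311, -0.2822, 0.2178]
eef_rot: [0.757, 0.653, -0.001, 0.0]
contact_force: [0.2, 0.3, -0.5]
opening: 0.75
finger_force: 0.0
t 22.38 pos [ 0.5311 -0.2822  0.2178] F [ 0.2  0.3 -0.5] op 0.750 ff 0.0
[[0.146, 0.989, -0.001], [0.989, -0.146, -0.001], [-0.001, -0.001, -1.0]]
wrist
[ 213  196   56   55 2217] z [0.023 0.033 0.046] rgb [122 111  89] c [ 455.3 -275.3] wh [46.  48.4] a 64.9
[ 336  298   61   54 2556] z [0.023 0.038 0.053] rgb [106  49  21] c [ 554.4 -386.3] wh [49.  57.2] a 81.5
[ 295  394   65   44 2290] z [0.041 0.055 0.057] rgb [94 80 69] c [ 505.6 -461.1] wh [55.3 42.1] a 54.9
wrist tops
[ 296  394   63   44 2044] z [0.052 0.055 0.057] rgb [101  92  81] c [ 505.8 -460.8] wh [54.5 41.9] a 55.9
top
[444 251  18  22 243] z [0.034 0.055 0.059] rgb [167 149 135] c [ 501.6 -460.8] wh [50.6 42.6] a 57.2
[196 220  16  58 340] z [0.025 0.055 0.069] rgb [101  86  73] c [517.9 272.6] wh [ 11.6 165. ] a 83.2
[235 222  19  79 312] z [0.023 0.051 0.059] rgb [117  96  79] c [485.3 149.5] wh [  7.9 231.2] a 82.3
[212 277  23  17 299] z [0.045 0.059 0.065] rgb [170 139 130] c [413.4 205.6] wh [55.4 41. ] a 80.5
```

```bash
python3 where.py .505 -.461 -34.5
```

```text
t 22.48 pos [ 0.5326 -0.2779  0.2176] F [-0.3  0.4  0.2] op 0.750 ff 0.0
[[0.14, 0.99, -0.0], [0.99, -0.14, 0.002], [0.001, -0.001, -1.0]]
chest [ 0.1076 -0.4791]
goal [ 0.505 -0.461] phi -8.1
spin 26.4 then tx -16.65 ty 8.10 cm
```

View pics/w224.png

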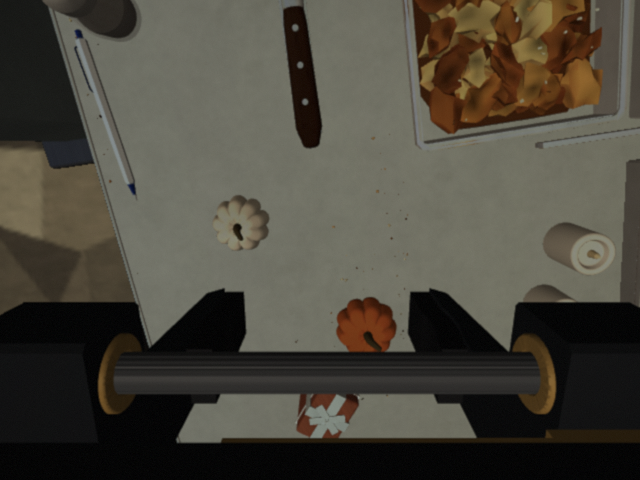

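Wrist view: white pumpkin (240,223), orange pumpkin (366,325), carton_c (328,415), all still in place. Going for carton_c.

```bash
python3 -m creep '[{"grip":0.5,"tx":0,"ty":0,"tz":0,"spin":6.6},{"grip":0.5,"tx":0,"ty":0,"tz":0,"spin":6.6},{"grip":0.5,"tx":0,"ty":0,"tz":0,"spin":6.6},{"grip":0.5,"tx":0,"ty":0,"tz":0,"spin":6.6},{"grip":0.5,"tx":-3.7,"ty":1.8,"tz":0,"spin":0},{"grip":0.5,"tx":-3.7,"ty":1.8,"tz":0,"spin":0},{"grip":0.5,"tx":-3.7,"ty":1.8,"tz":0,"spin":0},{"grip":0.5,"tx":-3.7,"ty":1.8,"tz":0,"spin":0}]'
python3 -m creep '[{"grip":0.5,"tx":-1.8,"ty":0.9,"tz":2,"spin":0},{"grip":0.5,"tx":0,"ty":0,"tz":4,"spin":0},{"grip":0.5,"tx":0,"ty":0,"tz":3,"spin":0},{"grip":0.5,"tx":0,"ty":0,"tz":0,"spin":0},{"grip":0.5,"tx":0,"ty":0,"tz":0,"spin":0}]'
python3 where.py .505 -.461 -34.5; python3 -c "
from h import *
snap('top'); comps('top',.02,.07,(.4,.605,-.65,-.2),60)"
```

```text
clock: 23.15
tool_pos: [0.5094, -0.4407, 0.2179]
eef_rot: [0.884, 0.468, 0.001, -0.001]
contact_force: [0.7, 0.3, 0.1]
opening: 0.751
finger_force: 0.0
clock: 23.57
tool_pos: [0.506, -0.4589, 0.1265]
eef_rot: [0.884, 0.467, -0.0, -0.002]
contact_force: [0.5, -0.3, -0.4]
opening: 0.749
finger_force: 0.0
t 23.57 pos [ 0.506  -0.4589  0.1265] F [ 0.5 -0.3 -0.4] op 0.749 ff 0.0
[[0.564, 0.826, -0.002], [0.826, -0.564, 0.004], [0.002, -0.004, -1.0]]
chest [ 0.1055 -0.6621]
goal [ 0.505 -0.461] phi -34.3
spin 0.2 then tx -0.22 ty 0.04 cm
[416 237  19  18 245] z [0.024 0.037 0.054] rgb [173 111  68] c [ 552.7 -385.3] wh [49.7 51.8] a 42.3
[443 251  12  11  76] z [0.041 0.055 0.059] rgb [157 129 112] c [ 516.8 -448.5] wh [22.3 27.8] a 52.2
[378 269  17  17 194] z [0.023 0.033 0.044] rgb [183 172 151] c [ 452.1 -272.2] wh [45.9 45.2] a 29.2
```

```bash
python3 -m creep '[{"grip":0.5,"tx":-0.2,"ty":0,"tz":3.5,"spin":0},{"grip":0.5,"tx":0,"ty":0,"tz":3.5,"spin":0},{"grip":0.5,"tx":0,"ty":0,"tz":2.5,"spin":0},{"grip":0.5,"tx":0,"ty":0,"tz":1.3,"spin":0},{"grip":0.5,"tx":0,"ty":0,"tz":0,"spin":0},{"grip":-1,"tx":0,"ty":0,"tz":0,"spin":0},{"grip":-1,"tx":0,"ty":0,"tz":0,"spin":0},{"grip":-1,"tx":0,"ty":0,"tz":0,"spin":0}]' 25
python3 -m creep '[{"grip":-1,"tx":0,"ty":0,"tz":0,"spin":0},{"grip":-1,"tx":0,"ty":0,"tz":0,"spin":0},{"grip":-1,"tx":0,"ty":0,"tz":0,"spin":0},{"grip":-1,"tx":0,"ty":0,"tz":-2,"spin":0},{"grip":-1,"tx":0,"ty":0,"tz":-4,"spin":0},{"grip":-1,"tx":0,"ty":0,"tz":-4,"spin":0},{"grip":-1,"tx":0,"ty":0,"tz":-4,"spin":-6.6},{"grip":-1,"tx":0,"ty":0,"tz":0,"spin":-6.6}]'
python3 -m creep '[{"grip":-1,"tx":0,"ty":0,"tz":0,"spin":-6.6},{"grip":-1,"tx":0,"ty":0,"tz":0,"spin":-6.7},{"grip":-1,"tx":0,"ty":0,"tz":0,"spin":0}]'
python3 where.py .072 -.02
```

```text
clock: 24.28
tool_pos: [0.5057, -0.4648, 0.0224]
eef_rot: [0.885, 0.466, 0.001, 0.002]
contact_force: [-0.3, -0.0, 0.7]
opening: 0.544
finger_force: 0.0
clock: 24.95
tool_pos: [0.5077, -0.468, 0.1692]
eef_rot: [0.824, 0.566, 0.001, 0.008]
contact_force: [0.8, -1.5, -0.8]
opening: 0.448
finger_force: 24.9
clock: 25.2
tool_pos: [0.5042, -0.4636, 0.1605]
eef_rot: [0.754, 0.657, 0.0, 0.0]
contact_force: [0.8, 0.4, -1.3]
opening: 0.452
finger_force: 24.9
t 25.20 pos [ 0.5042 -0.4636  0.1605] F [ 0.8  0.4 -1.3] op 0.452 ff 24.9
[[0.136, 0.991, 0.001], [0.991, -0.136, -0.0], [0.0, 0.001, -1.0]]
chest [ 0.1044 -0.667 ]
goal [0.5586 0.1819] phi -7.8
spin -0.1 then tx 64.70 ty -3.26 cm
```

```bash
python3 -m creep '[{"grip":-1,"tx":4.04,"ty":-0.2,"tz":0,"spin":0},{"grip":-1,"tx":4.04,"ty":-0.2,"tz":0,"spin":0},{"grip":-1,"tx":4.04,"ty":-0.2,"tz":0,"spin":0},{"grip":-1,"tx":4.04,"ty":-0.2,"tz":0,"spin":0},{"grip":-1,"tx":4.04,"ty":-0.2,"tz":0,"spin":0},{"grip":-1,"tx":4.04,"ty":-0.2,"tz":0,"spin":0},{"grip":-1,"tx":4.04,"ty":-0.2,"tz":0,"spin":0},{"grip":-1,"tx":4.04,"ty":-0.2,"tz":0,"spin":0}]'
python3 -m creep '[{"grip":-1,"tx":4.04,"ty":-0.2,"tz":0,"spin":0},{"grip":-1,"tx":4.04,"ty":-0.2,"tz":0,"spin":0},{"grip":-1,"tx":4.04,"ty":-0.2,"tz":0,"spin":0},{"grip":-1,"tx":4.04,"ty":-0.2,"tz":0,"spin":0},{"grip":-1,"tx":4.04,"ty":-0.2,"tz":0,"spin":0},{"grip":-1,"tx":4.04,"ty":-0.2,"tz":0,"spin":0},{"grip":-1,"tx":4.04,"ty":-0.2,"tz":0,"spin":0},{"grip":-1,"tx":2,"ty":-0.2,"tz":0,"spin":0}]'
python3 -m creep '[{"grip":-1,"tx":0,"ty":0,"tz":0,"spin":0},{"grip":-1,"tx":0,"ty":0,"tz":0,"spin":0}]'
python3 where.py .072 -.02
```

```text
clock: 25.87
tool_pos: [0.5334, -0.1395, 0.16]
eef_rot: [0.756, 0.654, 0.0, 0.0]
contact_force: [0.7, 0.9, -0.5]
opening: 0.45
finger_force: 24.9
clock: 26.53
tool_pos: [0.5596, 0.1683, 0.1597]
eef_rot: [0.754, 0.657, 0.002, -0.001]
contact_force: [-0.3, 0.4, -1.2]
opening: 0.454
finger_force: 24.9
clock: 26.7
tool_pos: [0.5595, 0.1626, 0.1597]
eef_rot: [0.754, 0.656, 0.0, -0.0]
contact_force: [-0.0, -0.8, -1.6]
opening: 0.449
finger_force: 24.9
t 26.70 pos [0.5595 0.1626 0.1597] F [-0.  -0.8 -1.6] op 0.449 ff 24.9
[[0.138, 0.99, 0.0], [0.99, -0.138, 0.0], [0.0, 0.0, -1.0]]
chest [ 0.0755 -0.039 ]
goal [0.5586 0.1819] phi -7.9
spin -0.2 then tx 1.90 ty -0.35 cm
```

```bash
python3 -m creep '[{"grip":-1,"tx":1.9,"ty":-0.3,"tz":2,"spin":0},{"grip":-1,"tx":0,"ty":0,"tz":3.5,"spin":0},{"grip":-1,"tx":0,"ty":0,"tz":3.3,"spin":0},{"grip":-1,"tx":0,"ty":0,"tz":2,"spin":0},{"grip":-1,"tx":0,"ty":0,"tz":1.3,"spin":0},{"grip":-1,"tx":0,"ty":0,"tz":0.7,"spin":0},{"grip":-1,"tx":0,"ty":0,"tz":0,"spin":0},{"grip":-1,"tx":0,"ty":0,"tz":0,"spin":0}]'
python3 where.py .072 -.02
```

```text
clock: 27.37
tool_pos: [0.5602, 0.1793, 0.0326]
eef_rot: [0.755, 0.655, 0.0, 0.001]
contact_force: [0.8, 0.3, -0.1]
opening: 0.452
finger_force: 24.9
t 27.37 pos [0.5602 0.1793 0.0326] F [ 0.8  0.3 -0.1] op 0.452 ff 24.9
[[0.141, 0.99, 0.001], [0.99, -0.141, -0.0], [0.0, 0.001, -1.0]]
chest [ 0.0739 -0.0223]
goal [0.5586 0.1819] phi -8.1
spin -0.4 then tx 0.23 ty -0.19 cm
```

Lower the last bit, release, and go back for the orange pumpkin.

```bash
python3 -m creep '[{"grip":-1,"tx":0,"ty":-0.15,"tz":0.4,"spin":0},{"grip":-1,"tx":0,"ty":0,"tz":0.3,"spin":0},{"grip":-1,"tx":0,"ty":0,"tz":0,"spin":0},{"grip":0.16,"tx":0,"ty":0,"tz":0,"spin":0},{"grip":0.16,"tx":0,"ty":0,"tz":0,"spin":0},{"grip":0.16,"tx":0,"ty":0,"tz":0,"spin":0},{"grip":0.16,"tx":0,"ty":0,"tz":-2,"spin":0},{"grip":0.16,"tx":0,"ty":0,"tz":-4,"spin":0}]'
python3 -m creep '[{"grip":0.16,"tx":0,"ty":0,"tz":-4,"spin":0},{"grip":0.5,"tx":-2.5,"ty":0,"tz":-3,"spin":0},{"grip":0.5,"tx":-3.6,"ty":0.5,"tz":-2,"spin":0},{"grip":0.5,"tx":-4,"ty":0.5,"tz":-1,"spin":0},{"grip":0.5,"tx":-4,"ty":0.5,"tz":0,"spin":0},{"grip":0.5,"tx":-4,"ty":0.5,"tz":0,"spin":0},{"grip":0.5,"tx":-4,"ty":0.5,"tz":0,"spin":0},{"grip":0.5,"tx":-4,"ty":0.5,"tz":0,"spin":0}]'
python3 -m creep '[{"grip":0.5,"tx":-4,"ty":0.5,"tz":0,"spin":0},{"grip":0.5,"tx":-4,"ty":0.5,"tz":0,"spin":0},{"grip":0.5,"tx":-4,"ty":0.5,"tz":0,"spin":0},{"grip":0.5,"tx":-4,"ty":0.5,"tz":0,"spin":0},{"grip":0.5,"tx":-4,"ty":0.3,"tz":0,"spin":0},{"grip":0.5,"tx":0,"ty":0,"tz":0,"spin":0},{"grip":0.5,"tx":0,"ty":0,"tz":0,"spin":0}]'
python3 look.py; python3 where.py .5525 -.387 -8; python3 -c "
from h import *
comps('top',.02,.07,(.37,.6,.12,.28),30)"
```

```text
clock: 28.03
tool_pos: [0.5547, 0.1797, 0.0819]
eef_rot: [0.755, 0.656, -0.004, -0.002]
contact_force: [0.9, 0.6, 0.2]
opening: 0.58
finger_force: 0.0
clock: 28.7
tool_pos: [0.5509, -0.0841, 0.1851]
eef_rot: [0.755, 0.656, 0.0, 0.0]
contact_force: [0.8, 0.2, -0.3]
opening: 0.748
finger_force: 0.0
clock: 29.28
tool_pos: [0.5448, -0.2873, 0.1849]
eef_rot: [0.757, 0.654, -0.001, 0.001]
contact_force: [0.4, -0.2, 0.7]
opening: 0.753
finger_force: 0.0
t 29.28 pos [ 0.5448 -0.2873  0.1849] F [ 0.4 -0.2  0.7] op 0.753 ff 0.0
[[0.145, 0.989, -0.0], [0.989, -0.145, -0.002], [-0.002, -0.0, -1.0]]
wrist
[ 182  197   62   61 2719] z [0.023 0.033 0.046] rgb [120 109  87] c [ 455.5 -274.6] wh [47.4 46.5] a 79.0
[ 321  309   66   43 2244] z [0.022 0.036 0.042] rgb [99 45 19] c [ 554.1 -379.4] wh [34.  57.5] a 87.3
wrist tops
top
t 29.38 pos [ 0.5463 -0.2823  0.1845] F [-0.1  0.6 -0.7] op 0.753 ff 0.0
[[0.138, 0.99, -0.0], [0.99, -0.138, 0.002], [0.002, -0.001, -1.0]]
chest [ 0.1218 -0.4816]
goal [ 0.5525 -0.387 ] phi -7.9
spin 0.1 then tx -10.29 ty 2.07 cm
[197 220  14  57 327] z [0.025 0.056 0.069] rgb [101  86  73] c [519.4 272.8] wh [ 11.5 162.5] a 83.1
[235 222  19  79 310] z [0.023 0.05  0.058] rgb [119  95  79] c [485.2 149.3] wh [  7.5 231.2] a 82.5
[223 228  22  18 303] z [0.032 0.059 0.065] rgb [162 132 116] c [556.4 184.6] wh [55.7 41. ] a 81.0
[212 277  23  17 303] z [0.037 0.059 0.065] rgb [170 138 129] c [413.5 206.1] wh [56.3 41. ] a 80.5
```

```bash
python3 -m creep '[{"grip":0.5,"tx":-3.5,"ty":0.7,"tz":0,"spin":0},{"grip":0.5,"tx":-3.5,"ty":0.7,"tz":0,"spin":0},{"grip":0.5,"tx":-3.3,"ty":0.7,"tz":2,"spin":0},{"grip":0.5,"tx":0,"ty":0,"tz":4,"spin":0},{"grip":0.5,"tx":0,"ty":0,"tz":3,"spin":0},{"grip":0.5,"tx":0,"ty":0,"tz":0,"spin":0},{"grip":0.5,"tx":0,"ty":0,"tz":0,"spin":0}]'
python3 where.py .5525 -.387 -8; python3 -c "
from h import *
snap('top'); comps('top',.02,.07,(.4,.605,-.65,-.2),40); snap('wrist'); comps('wrist',.02,.05,(.4,.605,-.45,-.32),40)"
```

```text
clock: 29.97
tool_pos: [0.5529, -0.3853, 0.0935]
eef_rot: [0.754, 0.657, 0.0, -0.002]
contact_force: [-0.3, 0.2, 1.6]
opening: 0.754
finger_force: 0.0
t 29.97 pos [ 0.5529 -0.3853  0.0935] F [-0.3  0.2  1.6] op 0.754 ff 0.0
[[0.136, 0.991, -0.003], [0.991, -0.136, 0.004], [0.003, -0.003, -1.0]]
chest [ 0.1421 -0.5828]
goal [ 0.5525 -0.387 ] phi -7.8
spin 0.2 then tx -0.18 ty -0.01 cm
[417 237  10   7  40] z [0.023 0.037 0.043] rgb [161  97  60] c [ 567.8 -377.4] wh [13.2 27.6] a 53.2
[ 278  217   97   99 6800] z [0.024 0.038 0.043] rgb [108  50  21] c [ 553.9 -389.4] wh [54.7 56.6] a 80.7
```

```bash
python3 -m creep '[{"grip":0.5,"tx":-0.4,"ty":0.1,"tz":3,"spin":0},{"grip":0.5,"tx":0,"ty":0,"tz":3,"spin":0},{"grip":0.5,"tx":0,"ty":0,"tz":1.5,"spin":0},{"grip":0.5,"tx":0,"ty":0,"tz":1.0,"spin":0},{"grip":0.5,"tx":0,"ty":0,"tz":0,"spin":0},{"grip":-1,"tx":0,"ty":0,"tz":0,"spin":0},{"grip":-1,"tx":0,"ty":0,"tz":0,"spin":0},{"grip":-1,"tx":0,"ty":0,"tz":0,"spin":0}]' 12
python3 -m creep '[{"grip":-1,"tx":0,"ty":0,"tz":0,"spin":0},{"grip":-1,"tx":0,"ty":0,"tz":0,"spin":0},{"grip":-1,"tx":0,"ty":0,"tz":0,"spin":0},{"grip":-1,"tx":0,"ty":0,"tz":0,"spin":0}]'
```

```text
clock: 30.73
tool_pos: [0.5541, -0.3933, 0.0114]
eef_rot: [0.755, 0.656, 0.0, 0.001]
contact_force: [-0.2, 0.5, 0.1]
opening: 0.657
finger_force: 12.0
clock: 31.07
tool_pos: [0.554, -0.3932, 0.0111]
eef_rot: [0.755, 0.656, 0.0, 0.001]
contact_force: [-0.8, 0.4, 6.0]
opening: 0.659
finger_force: 12.0
```

Opening of 58 mm means the pads are on the pumpkin block's corners. Reopen, turn 45°, and regrip.

```bash
python3 -m creep '[{"grip":0.7,"tx":0,"ty":0,"tz":0,"spin":0},{"grip":0.7,"tx":0,"ty":0,"tz":0,"spin":0},{"grip":0.7,"tx":0,"ty":0,"tz":0,"spin":-6.6},{"grip":0.7,"tx":0,"ty":0,"tz":0,"spin":-6.4},{"grip":0.7,"tx":0,"ty":0,"tz":0,"spin":-6.4},{"grip":0.7,"tx":0,"ty":0,"tz":0,"spin":-6.4},{"grip":0.7,"tx":0,"ty":0,"tz":0,"spin":-6.4},{"grip":0.7,"tx":0,"ty":0,"tz":0,"spin":-6.4}]' 
python3 -m creep '[{"grip":0.7,"tx":0,"ty":0,"tz":0,"spin":-6.4},{"grip":0.7,"tx":0.2,"ty":-0.3,"tz":0,"spin":0},{"grip":-1,"tx":0,"ty":0,"tz":0,"spin":0},{"grip":-1,"tx":0,"ty":0,"tz":0,"spin":0},{"grip":-1,"tx":0,"ty":0,"tz":0,"spin":0},{"grip":-1,"tx":0,"ty":0,"tz":0,"spin":0},{"grip":-1,"tx":0,"ty":0,"tz":0,"spin":0},{"grip":-1,"tx":0,"ty":0,"tz":0,"spin":0}]' 12
python3 -m creep '[{"grip":-1,"tx":0,"ty":0,"tz":0,"spin":0},{"grip":-1,"tx":0,"ty":0,"tz":0,"spin":0},{"grip":-1,"tx":0,"ty":0,"tz":0,"spin":0}]'
```

```text
clock: 31.73
tool_pos: [0.5528, -0.3925, 0.0094]
eef_rot: [0.493, 0.87, -0.0, -0.0]
contact_force: [-0.3, 0.8, 0.2]
opening: 0.853
finger_force: 0.0
clock: 32.4
tool_pos: [0.5498, -0.3926, 0.0098]
eef_rot: [0.446, 0.895, 0.0, 0.0]
contact_force: [-0.3, 0.4, 0.1]
opening: 0.478
finger_force: 12.0
clock: 32.65
tool_pos: [0.5496, -0.3927, 0.0098]
eef_rot: [0.446, 0.895, 0.0, -0.0]
contact_force: [-0.5, 0.5, -0.3]
opening: 0.474
finger_force: 12.0
```

```bash
python3 -m creep '[{"grip":-1,"tx":0,"ty":0,"tz":-2,"spin":0},{"grip":-1,"tx":0,"ty":0,"tz":-4,"spin":0},{"grip":-1,"tx":0,"ty":0,"tz":-4,"spin":0},{"grip":-1,"tx":0,"ty":0,"tz":-4,"spin":0},{"grip":-1,"tx":0,"ty":0,"tz":0,"spin":6.4},{"grip":-1,"tx":0,"ty":0,"tz":0,"spin":6.4},{"grip":-1,"tx":0,"ty":0,"tz":0,"spin":6.4},{"grip":-1,"tx":0,"ty":0,"tz":0,"spin":6.4}]' 20
python3 -m creep '[{"grip":-1,"tx":0,"ty":0,"tz":0,"spin":6.4},{"grip":-1,"tx":0,"ty":0,"tz":0,"spin":6.4},{"grip":-1,"tx":0,"ty":0,"tz":0,"spin":6.3},{"grip":-1,"tx":0,"ty":0,"tz":0,"spin":0}]'
python3 where.py 0 -.034
```

```text
clock: 33.32
tool_pos: [0.5494, -0.3928, 0.1501]
eef_rot: [0.636, 0.772, 0.0, 0.0]
contact_force: [0.1, -0.3, -0.6]
opening: 0.475
finger_force: 20.0
clock: 33.65
tool_pos: [0.5495, -0.3925, 0.1496]
eef_rot: [0.754, 0.657, -0.0, -0.0]
contact_force: [-0.1, 0.1, -0.8]
opening: 0.473
finger_force: 20.0
t 33.65 pos [ 0.5495 -0.3925  0.1496] F [-0.1  0.1 -0.8] op 0.473 ff 20.0
[[0.136, 0.991, -0.001], [0.991, -0.136, 0.0], [-0.0, -0.001, -1.0]]
chest [ 0.1397 -0.5904]
goal [0.4854 0.1776] phi -7.8
spin -0.1 then tx 55.64 ty -13.99 cm
```

```bash
python3 -m creep '[{"grip":-1,"tx":3.97,"ty":-1,"tz":0,"spin":0},{"grip":-1,"tx":3.97,"ty":-1,"tz":0,"spin":0},{"grip":-1,"tx":3.97,"ty":-1,"tz":0,"spin":0},{"grip":-1,"tx":3.97,"ty":-1,"tz":0,"spin":0},{"grip":-1,"tx":3.97,"ty":-1,"tz":0,"spin":0},{"grip":-1,"tx":3.97,"ty":-1,"tz":0,"spin":0},{"grip":-1,"tx":3.97,"ty":-1,"tz":0,"spin":0},{"grip":-1,"tx":3.97,"ty":-1,"tz":0,"spin":0}]'
python3 -m creep '[{"grip":-1,"tx":3.97,"ty":-1,"tz":0,"spin":0},{"grip":-1,"tx":3.97,"ty":-1,"tz":0,"spin":0},{"grip":-1,"tx":3.97,"ty":-1,"tz":0,"spin":0},{"grip":-1,"tx":3.97,"ty":-1,"tz":0,"spin":0},{"grip":-1,"tx":3.97,"ty":-1,"tz":0,"spin":0},{"grip":-1,"tx":3.97,"ty":-1,"tz":0,"spin":0},{"grip":-1,"tx":0,"ty":0,"tz":0,"spin":0},{"grip":-1,"tx":0,"ty":0,"tz":0,"spin":0}]'
python3 where.py 0 -.034
```

```text
clock: 34.32
tool_pos: [0.5124, -0.0656, 0.15]
eef_rot: [0.752, 0.659, 0.0, 0.0]
contact_force: [0.7, 0.3, -0.1]
opening: 0.476
finger_force: 20.0
clock: 34.98
tool_pos: [0.4844, 0.1804, 0.1496]
eef_rot: [0.75, 0.662, 0.0, -0.001]
contact_force: [0.5, -0.3, -0.7]
opening: 0.477
finger_force: 20.0
t 34.98 pos [0.4844 0.1804 0.1496] F [ 0.5 -0.3 -0.7] op 0.477 ff 20.0
[[0.124, 0.992, -0.0], [0.992, -0.124, 0.002], [0.002, -0.001, -1.0]]
chest [-0.0013 -0.0314]
goal [0.4854 0.1776] phi -7.1
spin 0.6 then tx -0.26 ty 0.13 cm
```

```bash
python3 -m creep '[{"grip":-1,"tx":-0.5,"ty":0.1,"tz":2,"spin":0.6},{"grip":-1,"tx":0,"ty":0,"tz":3.5,"spin":0},{"grip":-1,"tx":0,"ty":0,"tz":3.5,"spin":0},{"grip":-1,"tx":0,"ty":0,"tz":2,"spin":0},{"grip":-1,"tx":0,"ty":0,"tz":1.5,"spin":0},{"grip":-1,"tx":0,"ty":0,"tz":0.8,"spin":0},{"grip":-1,"tx":0,"ty":0,"tz":0,"spin":0},{"grip":-1,"tx":0,"ty":0,"tz":0,"spin":0}]'
python3 where.py 0 -.036
```

```text
clock: 35.65
tool_pos: [0.486, 0.1706, 0.0169]
eef_rot: [0.757, 0.654, 0.0, -0.0]
contact_force: [0.1, 1.4, -1.5]
opening: 0.475
finger_force: 20.0
t 35.65 pos [0.486  0.1706 0.0169] F [ 0.1  1.4 -1.5] op 0.475 ff 20.0
[[0.145, 0.989, 0.0], [0.989, -0.145, 0.0], [0.0, 0.0, -1.0]]
chest [ 0.0015 -0.0409]
goal [0.4851 0.1756] phi -8.3
spin -0.6 then tx 0.49 ty -0.15 cm
```

```bash
python3 -m creep '[{"grip":-1,"tx":0.6,"ty":-0.1,"tz":0,"spin":0},{"grip":-1,"tx":0,"ty":0,"tz":0.25,"spin":0},{"grip":-1,"tx":0,"ty":0,"tz":0,"spin":0},{"grip":0.2,"tx":0,"ty":0,"tz":0,"spin":0},{"grip":0.2,"tx":0,"ty":0,"tz":0,"spin":0},{"grip":0.2,"tx":0,"ty":0,"tz":0,"spin":0},{"grip":0.2,"tx":0,"ty":0,"tz":-2,"spin":0},{"grip":0.2,"tx":0,"ty":0,"tz":-4,"spin":0}]'
python3 -m creep '[{"grip":0.2,"tx":0,"ty":0,"tz":-4,"spin":0},{"grip":0.5,"tx":-2.5,"ty":0,"tz":-3,"spin":0},{"grip":0.5,"tx":-3.8,"ty":0.6,"tz":-2,"spin":0},{"grip":0.5,"tx":-4,"ty":0.6,"tz":-1,"spin":0},{"grip":0.5,"tx":-4,"ty":0.6,"tz":0,"spin":0},{"grip":0.5,"tx":-4,"ty":0.6,"tz":0,"spin":0},{"grip":0.5,"tx":-4,"ty":0.6,"tz":0,"spin":0},{"grip":0.5,"tx":-4,"ty":0.6,"tz":0,"spin":0}]'
python3 -m creep '[{"grip":0.5,"tx":-4,"ty":0,"tz":0,"spin":0},{"grip":0.5,"tx":-4,"ty":-0.5,"tz":0,"spin":0},{"grip":0.5,"tx":-4,"ty":-0.5,"tz":0,"spin":0},{"grip":0.5,"tx":-2,"ty":-0.5,"tz":0,"spin":0},{"grip":0.5,"tx":0,"ty":0,"tz":0,"spin":0},{"grip":0.5,"tx":0,"ty":0,"tz":0,"spin":0}]'
python3 look.py; python3 where.py .4555 -.275 -8; python3 -c "
from h import *
comps('top',.02,.08,(.37,.6,.12,.28),30)"
```

```text
clock: 36.32
tool_pos: [0.483, 0.1768, 0.0719]
eef_rot: [0.756, 0.654, -0.004, -0.001]
contact_force: [1.3, 0.5, -0.3]
opening: 0.603
finger_force: 0.0
clock: 36.98
tool_pos: [0.4825, -0.0881, 0.1736]
eef_rot: [0.756, 0.654, -0.0, -0.0]
contact_force: [1.0, -0.2, -0.5]
opening: 0.748
finger_force: 0.0
clock: 37.48
tool_pos: [0.4471, -0.2238, 0.1735]
eef_rot: [0.758, 0.653, -0.0, -0.0]
contact_force: [0.3, 0.1, -0.6]
opening: 0.753
finger_force: 0.0
t 37.48 pos [ 0.4471 -0.2238  0.1735] F [ 0.3  0.1 -0.6] op 0.753 ff 0.0
[[0.148, 0.989, -0.001], [0.989, -0.148, -0.0], [-0.0, -0.001, -1.0]]
wrist
[ 314  261   61   59 2610] z [0.023 0.033 0.046] rgb [130 118  95] c [ 453.8 -274.4] wh [48.1 46.1] a 27.9
wrist tops
top
t 37.58 pos [ 0.4484 -0.2211  0.1733] F [ 0.3  0.6 -0.1] op 0.754 ff 0.0
[[0.142, 0.99, -0.0], [0.99, -0.142, 0.001], [0.001, -0.0, -1.0]]
chest [ 0.0166 -0.4341]
goal [ 0.4555 -0.275 ] phi -8.2
spin -0.2 then tx -5.23 ty 1.46 cm
[196 219  15  57 401] z [0.024 0.06  0.078] rgb [100  84  71] c [519.9 273.8] wh [ 13.1 162. ] a 82.9
[235 222  19  79 308] z [0.024 0.051 0.059] rgb [121  94  77] c [485.2 149.3] wh [  7.5 231. ] a 82.2
[223 228  22  18 308] z [0.03  0.059 0.065] rgb [160 129 113] c [556.7 184.8] wh [55.6 41.5] a 81.3
[215 251  20  19 259] z [0.028 0.045 0.056] rgb [172 115  79] c [487.4 203.1] wh [53.7 52.7] a 40.7
[212 277  23  17 298] z [0.041 0.059 0.066] rgb [168 135 126] c [413.5 205.8] wh [55.4 41.1] a 80.5
```

Pumpkin_a sits at the chest middle (487,203), further in than where I set it. I'll nudge it toward the hinge side with shut fingers to make room in front.

```bash
python3 where.py 0 -.047 | tail -1
python3 -m creep '[{"grip":-1,"tx":4,"ty":-0.2,"tz":0,"spin":0},{"grip":-1,"tx":4,"ty":-0.2,"tz":0,"spin":0},{"grip":-1,"tx":4,"ty":-0.2,"tz":0,"spin":0},{"grip":-1,"tx":4,"ty":-0.2,"tz":0,"spin":0},{"grip":-1,"tx":4,"ty":-0.2,"tz":0,"spin":0},{"grip":-1,"tx":4,"ty":-0.2,"tz":0,"spin":0},{"grip":-1,"tx":4,"ty":-0.2,"tz":0,"spin":0},{"grip":-1,"tx":4,"ty":-0.2,"tz":0,"spin":0}]'
python3 -m creep '[{"grip":-1,"tx":3.5,"ty":0,"tz":0,"spin":0},{"grip":-1,"tx":3.2,"ty":0,"tz":0,"spin":0},{"grip":-1,"tx":0,"ty":0,"tz":0,"spin":0},{"grip":-1,"tx":0,"ty":0,"tz":0,"spin":0},{"grip":-1,"tx":0,"ty":0,"tz":0,"spin":0}]'
python3 where.py 0 -.047
python3 -c "
from h import *
p,d,c=snap('wrist','w_in.png'); comps('wrist',.025,.08,(.38,.6,.13,.28),200)"
```

```text
spin -0.5 then tx 38.71 ty -1.68 cm
clock: 38.25
tool_pos: [0.4774, 0.1007, 0.1734]
eef_rot: [0.755, 0.656, 0.0, -0.001]
contact_force: [1.5, 0.3, -0.8]
opening: 0.171
finger_force: 0.0
clock: 38.67
tool_pos: [0.4871, 0.1635, 0.1734]
eef_rot: [0.756, 0.655, -0.0, -0.0]
contact_force: [-0.7, -0.0, -0.4]
opening: 0.008
finger_force: 0.0
t 38.67 pos [0.4871 0.1635 0.1734] F [-0.7 -0.  -0.4] op 0.008 ff 0.0
[[0.142, 0.99, -0.001], [0.99, -0.142, -0.0], [-0.0, -0.001, -1.0]]
chest [ 0.0036 -0.0478]
goal [0.4836 0.1647] phi -8.1
spin -0.4 then tx 0.08 ty -0.36 cm
[ 194   45  307   38 7892] z [0.032 0.064 0.079] rgb [57 35 21] c [510.9 273.2] wh [ 10.8 181. ] a 82.5
[ 283  132   79   80 4081] z [0.031 0.046 0.054] rgb [185  92  43] c [489.7 200.7] wh [54.3 54.7] a 36.4
[ 180  154   73   85 5603] z [0.039 0.059 0.061] rgb [164 111 100] c [415.9 204. ] wh [55.4 41.8] a 81.0
[ 390  155   72   85 5478] z [0.043 0.059 0.061] rgb [160 135 121] c [559.1 182.9] wh [55.  41.9] a 81.5
[ 176  246  315   21 5479] z [0.028 0.051 0.055] rgb [63 38 23] c [489.8 147. ] wh [  7.1 222.4] a 82.4
```

View pics/w_in.png

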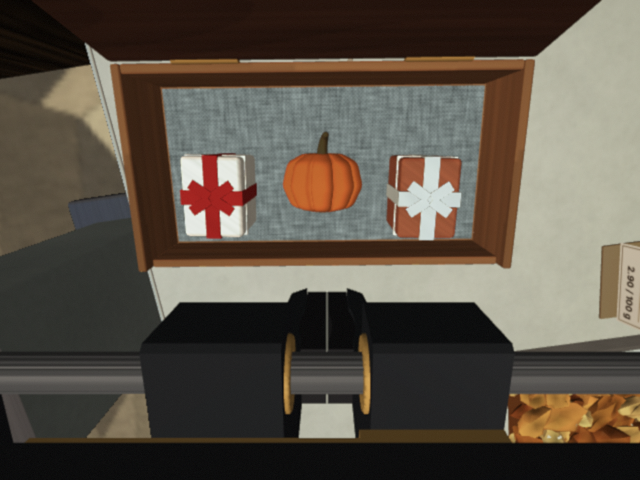

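The view shows both cartons upright at either end, the orange pumpkin upright between them at (322,182), and free space in front of and behind it. Push it back about 36 mm.

```bash
python3 -m creep '[{"grip":-1,"tx":0,"ty":-0.25,"tz":4,"spin":0},{"grip":-1,"tx":0,"ty":0,"tz":4,"spin":0},{"grip":-1,"tx":0,"ty":0,"tz":3.5,"spin":0},{"grip":-1,"tx":0,"ty":0,"tz":2.5,"spin":0},{"grip":-1,"tx":0,"ty":0,"tz":1.0,"spin":0},{"grip":-1,"tx":0,"ty":0,"tz":0,"spin":0}]'
python3 -m creep '[{"grip":-1,"tx":0.8,"ty":0,"tz":0,"spin":0},{"grip":-1,"tx":0.8,"ty":0,"tz":0,"spin":0},{"grip":-1,"tx":0.8,"ty":0,"tz":0,"spin":0},{"grip":-1,"tx":0.8,"ty":0,"tz":0,"spin":0},{"grip":-1,"tx":0.8,"ty":0,"tz":0,"spin":0},{"grip":-1,"tx":0.3,"ty":0,"tz":0,"spin":0},{"grip":-1,"tx":0,"ty":0,"tz":0,"spin":0}]'
python3 where.py 0 -.004
python3 -m creep '[{"grip":-1,"tx":-0.8,"ty":0,"tz":0,"spin":0},{"grip":-1,"tx":0,"ty":0,"tz":-4,"spin":0},{"grip":-1,"tx":0,"ty":0,"tz":-4,"spin":0},{"grip":-1,"tx":0,"ty":0,"tz":-4,"spin":0},{"grip":-1,"tx":-2,"ty":0,"tz":-3,"spin":0},{"grip":0,"tx":-4,"ty":0,"tz":0,"spin":0},{"grip":0,"tx":0,"ty":0,"tz":0,"spin":0}]'
python3 -c "
from h import *
p,d,c=snap('wrist'); comps('wrist',.025,.08,(.38,.6,.13,.28),200)"
```

```text
clock: 39.22
tool_pos: [0.4846, 0.1621, 0.022]
eef_rot: [0.757, 0.654, -0.001, -0.001]
contact_force: [0.0, 1.4, -1.1]
opening: 0.008
finger_force: 0.6
clock: 39.8
tool_pos: [0.4919, 0.2073, 0.0239]
eef_rot: [0.756, 0.655, 0.001, -0.0]
contact_force: [0.5, 0.0, -1.5]
opening: 0.005
finger_force: 0.0
t 39.80 pos [0.4919 0.2073 0.0239] F [ 0.5  0.  -1.5] op 0.005 ff 0.0
[[0.142, 0.99, 0.001], [0.99, -0.142, 0.001], [0.001, 0.001, -1.0]]
chest [ 0.0026 -0.0037]
goal [0.4894 0.2073] phi -8.2
spin -0.5 then tx -0.03 ty -0.26 cm
clock: 40.38
tool_pos: [0.4816, 0.1293, 0.1758]
eef_rot: [0.76, 0.65, -0.001, 0.002]
contact_force: [-1.7, -0.8, -0.1]
opening: 0.13
finger_force: 0.0
[  183     0   310   108 12157] z [0.03  0.048 0.065] rgb [105  54  26] c [506.3 244.4] wh [ 56.4 181.6] a 81.5
[ 390   98   74   89 5884] z [0.045 0.059 0.062] rgb [145 125 111] c [559.  182.5] wh [55.4 41.9] a 80.6
[ 174  100   76   88 6012] z [0.04  0.059 0.061] rgb [148  99  90] c [415.9 204.1] wh [54.8 41.9] a 80.5
[ 172  198  323   22 4544] z [0.029 0.053 0.055] rgb [116  74  44] c [489.9 147. ] wh [  6.5 222.1] a 82.5
```

```bash
python3 where.py .454 -.2745 -8 | tail -1
python3 -m creep '[{"grip":0.5,"tx":-4,"ty":0.3,"tz":0,"spin":0},{"grip":0.5,"tx":-4,"ty":0.3,"tz":0,"spin":0},{"grip":0.5,"tx":-4,"ty":0.3,"tz":0,"spin":0},{"grip":0.5,"tx":-4,"ty":0.3,"tz":0,"spin":0},{"grip":0.5,"tx":-4,"ty":0.3,"tz":0,"spin":0},{"grip":0.5,"tx":-4,"ty":0.3,"tz":0,"spin":0},{"grip":0.5,"tx":-4,"ty":0.3,"tz":0,"spin":0},{"grip":0.5,"tx":-4,"ty":0.3,"tz":0,"spin":0}]'
python3 -m creep '[{"grip":0.5,"tx":-4,"ty":0.2,"tz":0,"spin":0},{"grip":0.5,"tx":-3.5,"ty":0.2,"tz":0,"spin":0},{"grip":0.5,"tx":0,"ty":0,"tz":4,"spin":0},{"grip":0.5,"tx":0,"ty":0,"tz":3,"spin":0},{"grip":0.5,"tx":0,"ty":0,"tz":0,"spin":0},{"grip":0.5,"tx":0,"ty":0,"tz":0,"spin":0}]'
python3 -c "
from h import *
snap('wrist'); comps('wrist',.02,.05,(.38,.55,-.35,-.2),200)"; python3 where.py .454 -.2745 -8
```

```text
spin -0.8 then tx -40.69 ty 2.95 cm
clock: 41.1
tool_pos: [0.4583, -0.1837, 0.1729]
eef_rot: [0.757, 0.654, -0.0, -0.001]
contact_force: [0.7, -0.6, -0.5]
opening: 0.748
finger_force: 0.0
clock: 41.6
tool_pos: [0.4511, -0.2559, 0.1023]
eef_rot: [0.757, 0.654, -0.001, -0.002]
contact_force: [0.6, -0.5, 0.3]
opening: 0.747
finger_force: 0.0
[ 297  246   80   78 4549] z [0.023 0.033 0.047] rgb [123 112  90] c [ 454.7 -273.8] wh [45.9 48.9] a 86.3
t 41.65 pos [ 0.4523 -0.2563  0.1036] F [0.1 0.  0.6] op 0.750 ff 0.0
[[0.144, 0.99, -0.001], [0.99, -0.144, 0.001], [0.001, -0.001, -1.0]]
chest [ 0.0252 -0.4684]
goal [ 0.454  -0.2745] phi -8.3
spin -0.3 then tx -1.78 ty 0.42 cm
```

```bash
python3 -m creep '[{"grip":0.5,"tx":-1.75,"ty":0.4,"tz":2,"spin":0},{"grip":0.5,"tx":0,"ty":0,"tz":3,"spin":0},{"grip":0.5,"tx":0,"ty":0,"tz":2.5,"spin":0},{"grip":0.5,"tx":0,"ty":0,"tz":1.5,"spin":0},{"grip":0.5,"tx":0,"ty":0,"tz":0.7,"spin":0},{"grip":0.5,"tx":0,"ty":0,"tz":0,"spin":0},{"grip":-1,"tx":0,"ty":0,"tz":0,"spin":0},{"grip":-1,"tx":0,"ty":0,"tz":0,"spin":0}]' 12
python3 -m creep '[{"grip":-1,"tx":0,"ty":0,"tz":0,"spin":0},{"grip":-1,"tx":0,"ty":0,"tz":0,"spin":0},{"grip":-1,"tx":0,"ty":0,"tz":0,"spin":0},{"grip":-1,"tx":0,"ty":0,"tz":0,"spin":0},{"grip":-1,"tx":0,"ty":0,"tz":0,"spin":0}]'
```

```text
clock: 42.32
tool_pos: [0.4552, -0.275, 0.0081]
eef_rot: [0.756, 0.654, 0.0, 0.001]
contact_force: [-0.2, -1.0, -0.4]
opening: 0.624
finger_force: 0.0
clock: 42.73
tool_pos: [0.455, -0.2748, 0.0078]
eef_rot: [0.756, 0.654, 0.0, 0.001]
contact_force: [0.3, 0.3, 7.1]
opening: 0.525
finger_force: 10.8
```

```bash
python3 -m creep '[{"grip":0.4,"tx":0,"ty":0,"tz":0,"spin":0},{"grip":0.4,"tx":0,"ty":0,"tz":0,"spin":0},{"grip":0.4,"tx":0,"ty":0,"tz":0,"spin":-6.6},{"grip":0.4,"tx":0,"ty":0,"tz":0,"spin":-6.6},{"grip":0.4,"tx":0,"ty":0,"tz":0,"spin":-6.8},{"grip":0.4,"tx":0,"ty":0,"tz":0,"spin":0},{"grip":-1,"tx":0,"ty":0,"tz":0,"spin":0},{"grip":-1,"tx":0,"ty":0,"tz":0,"spin":0}]' 12
python3 -m creep '[{"grip":-1,"tx":0,"ty":0,"tz":0,"spin":0},{"grip":-1,"tx":0,"ty":0,"tz":0,"spin":0},{"grip":-1,"tx":0,"ty":0,"tz":0,"spin":0},{"grip":-1,"tx":0,"ty":0,"tz":0,"spin":0},{"grip":-1,"tx":0,"ty":0,"tz":0,"spin":0}]'
```

```text
clock: 43.4
tool_pos: [0.4541, -0.2745, 0.0065]
eef_rot: [0.632, 0.775, 0.0, -0.0]
contact_force: [-0.9, 0.5, -1.2]
opening: 0.573
finger_force: 0.0
clock: 43.82
tool_pos: [0.4542, -0.2745, 0.0065]
eef_rot: [0.631, 0.775, 0.0, 0.0]
contact_force: [0.5, -0.2, 0.3]
opening: 0.423
finger_force: 11.6
```

```bash
python3 -m creep '[{"grip":-1,"tx":0,"ty":0,"tz":0,"spin":0},{"grip":-1,"tx":0,"ty":0,"tz":-2,"spin":0},{"grip":-1,"tx":0,"ty":0,"tz":-4,"spin":0},{"grip":-1,"tx":0,"ty":0,"tz":-4,"spin":0},{"grip":-1,"tx":0,"ty":0,"tz":-4,"spin":6.4},{"grip":-1,"tx":0,"ty":0,"tz":0,"spin":6.5},{"grip":-1,"tx":0,"ty":0,"tz":0,"spin":6.5},{"grip":-1,"tx":0,"ty":0,"tz":0,"spin":0}]' 20
python3 where.py 0 -.034
```

```text
clock: 44.48
tool_pos: [0.4544, -0.2744, 0.1473]
eef_rot: [0.754, 0.657, 0.0, 0.001]
contact_force: [-0.4, -0.1, -0.8]
opening: 0.421
finger_force: 19.4
t 44.48 pos [ 0.4544 -0.2744  0.1473] F [-0.4 -0.1 -0.8] op 0.421 ff 19.4
[[0.137, 0.991, 0.001], [0.991, -0.137, -0.001], [-0.001, 0.001, -1.0]]
chest [ 0.0298 -0.4861]
goal [0.4854 0.1776] phi -7.8
spin -0.1 then tx 45.21 ty -2.99 cm
```

```bash
python3 -m creep '[{"grip":-1,"tx":4,"ty":-0.27,"tz":0,"spin":0},{"grip":-1,"tx":4,"ty":-0.27,"tz":0,"spin":0},{"grip":-1,"tx":4,"ty":-0.27,"tz":0,"spin":0},{"grip":-1,"tx":4,"ty":-0.27,"tz":0,"spin":0},{"grip":-1,"tx":4,"ty":-0.27,"tz":0,"spin":0},{"grip":-1,"tx":4,"ty":-0.27,"tz":0,"spin":0},{"grip":-1,"tx":4,"ty":-0.27,"tz":0,"spin":0},{"grip":-1,"tx":4,"ty":-0.27,"tz":0,"spin":0}]'
python3 -m creep '[{"grip":-1,"tx":4,"ty":-0.27,"tz":0,"spin":0},{"grip":-1,"tx":4,"ty":-0.27,"tz":0,"spin":0},{"grip":-1,"tx":4,"ty":-0.27,"tz":0,"spin":0},{"grip":-1,"tx":1.2,"ty":0,"tz":0,"spin":0},{"grip":-1,"tx":0,"ty":0,"tz":0,"spin":0},{"grip":-1,"tx":0,"ty":0,"tz":0,"spin":0},{"grip":-1,"tx":0,"ty":0,"tz":0,"spin":0}]'
python3 where.py 0 -.034
```

```text
clock: 45.15
tool_pos: [0.4748, 0.0474, 0.146]
eef_rot: [0.752, 0.659, -0.001, -0.0]
contact_force: [1.2, 0.2, -0.9]
opening: 0.419
finger_force: 19.4
clock: 45.73
tool_pos: [0.4849, 0.1752, 0.1463]
eef_rot: [0.753, 0.658, -0.001, 0.0]
contact_force: [0.3, 0.0, -0.9]
opening: 0.421
finger_force: 19.4
t 45.73 pos [0.4849 0.1752 0.1463] F [ 0.3  0.  -0.9] op 0.421 ff 19.4
[[0.135, 0.991, -0.001], [0.991, -0.135, -0.002], [-0.002, -0.001, -1.0]]
chest [-0.0002 -0.0364]
goal [0.4854 0.1776] phi -7.8
spin -0.1 then tx 0.24 ty 0.02 cm
```

```bash
python3 -m creep '[{"grip":-1,"tx":0.2,"ty":0,"tz":2,"spin":0},{"grip":-1,"tx":0,"ty":0,"tz":3.5,"spin":0},{"grip":-1,"tx":0,"ty":0,"tz":3.5,"spin":0},{"grip":-1,"tx":0,"ty":0,"tz":2,"spin":0},{"grip":-1,"tx":0,"ty":0,"tz":1.3,"spin":0},{"grip":-1,"tx":0,"ty":0,"tz":0.8,"spin":0},{"grip":-1,"tx":0,"ty":0,"tz":0.2,"spin":0},{"grip":-1,"tx":0,"ty":0,"tz":0,"spin":0}]'
python3 -m creep '[{"grip":-1,"tx":0,"ty":0,"tz":0.1,"spin":0},{"grip":-1,"tx":0,"ty":0,"tz":0,"spin":0}]'; python3 where.py 0 -.034
```

```text
clock: 46.4
tool_pos: [0.4856, 0.1779, 0.0136]
eef_rot: [0.754, 0.657, -0.0, 0.0]
contact_force: [0.2, 0.4, -0.7]
opening: 0.418
finger_force: 19.4
clock: 46.57
tool_pos: [0.486, 0.1793, 0.0134]
eef_rot: [0.753, 0.658, 0.001, 0.0]
contact_force: [-0.8, -0.1, -1.1]
opening: 0.419
finger_force: 19.4
t 46.57 pos [0.486  0.1793 0.0134] F [-0.8 -0.1 -1.1] op 0.419 ff 19.4
[[0.134, 0.991, 0.001], [0.991, -0.134, 0.0], [0.001, 0.001, -1.0]]
chest [ 0.0005 -0.0323]
goal [0.4854 0.1776] phi -7.7
spin 0.0 then tx -0.17 ty -0.05 cm
```

Release, lift straight up, then back off and check the chest.

```bash
python3 -m creep '[{"grip":-1,"tx":0,"ty":0,"tz":0.2,"spin":0},{"grip":0.1,"tx":0,"ty":0,"tz":0,"spin":0},{"grip":0.1,"tx":0,"ty":0,"tz":0,"spin":0},{"grip":0.1,"tx":0,"ty":0,"tz":0,"spin":0},{"grip":0.1,"tx":0,"ty":0,"tz":-2,"spin":0},{"grip":0.1,"tx":0,"ty":0,"tz":-4,"spin":0},{"grip":0.1,"tx":0,"ty":0,"tz":-4,"spin":0},{"grip":0.1,"tx":0,"ty":0,"tz":-4,"spin":0}]'
python3 -m creep '[{"grip":0.1,"tx":-3,"ty":0,"tz":-2,"spin":0},{"grip":0,"tx":-4,"ty":0,"tz":-2,"spin":0},{"grip":0,"tx":0,"ty":0,"tz":0,"spin":0},{"grip":0,"tx":0,"ty":0,"tz":0,"spin":0}]'
python3 -c "
from h import *
st(); p,d,c=snap('wrist','w_in2.png'); comps('wrist',.025,.08,(.38,.6,.15,.262),200); snap('top'); comps('top',.005,.035,(.4,.6,-.25,.11),30)"
```

```text
clock: 47.23
tool_pos: [0.4848, 0.1791, 0.152]
eef_rot: [0.753, 0.658, -0.001, -0.0]
contact_force: [0.5, 0.2, 0.1]
opening: 0.55
finger_force: 0.0
clock: 47.57
tool_pos: [0.4768, 0.1108, 0.1906]
eef_rot: [0.754, 0.656, 0.001, 0.001]
contact_force: [-0.4, 0.5, -1.2]
opening: 0.501
finger_force: 0.0
t 47.57 pos [0.4768 0.1108 0.1906] F [-0.4  0.5 -1.2] op 0.501 ff 0.0
[[0.138, 0.99, 0.002], [0.99, -0.138, 0.0], [0.001, 0.002, -1.0]]
[ 262    6   82   61 4063] z [0.031 0.046 0.054] rgb [141  67  30] c [480.  245.9] wh [32.1 57.2] a 90.0
[ 185   70   72   87 5637] z [0.041 0.059 0.061] rgb [125  86  78] c [415.8 203.9] wh [55.1 41.9] a 81.2
[ 392   73   72   86 5567] z [0.044 0.059 0.062] rgb [122 103  90] c [559.2 182.6] wh [55.2 42.1] a 81.7
[ 295  107   63   66 3029] z [0.029 0.038 0.05 ] rgb [160 149 121] c [486.8 177.6] wh [48.2 47.4] a 78.5
[ 181  176  155   13 1489] z [0.03  0.053 0.055] rgb [98 65 38] c [434.3 154.3] wh [  6.3 110. ] a 82.5
[267 243  10  15  43] z [0.005 0.007 0.011] rgb [170 171 166] c [524.9  74. ] wh [24.6 42.4] a 79.0
[313 248  55   9 330] z [0.009 0.018 0.024] rgb [93 79 67] c [ 526.6 -134.4] wh [164.4  22.5] a 88.5
[273 287  18   5  56] z [0.014 0.019 0.024] rgb [183 179 169] c [407.9  37.8] wh [12.5 50.6] a 1.3
```

View pics/w_in2.png

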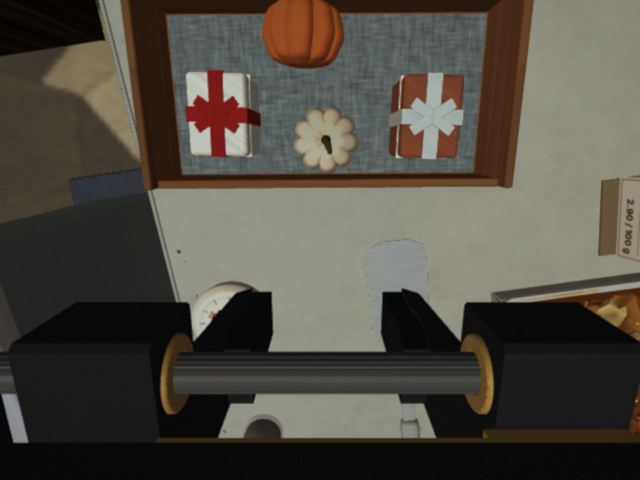

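All four are standing inside, below the rim. Next, fetch the server.

```bash
python3 -m creep '[{"grip":0,"tx":0,"ty":0,"tz":0,"spin":-6.4},{"grip":0,"tx":-3.8,"ty":0.9,"tz":0,"spin":0},{"grip":0,"tx":-3.8,"ty":0.9,"tz":0,"spin":0},{"grip":0,"tx":-3.8,"ty":0.9,"tz":0,"spin":0},{"grip":0,"tx":-3.8,"ty":0.9,"tz":0,"spin":0},{"grip":0,"tx":-3.8,"ty":0.9,"tz":0,"spin":0},{"grip":0,"tx":0,"ty":0,"tz":0,"spin":0},{"grip":0,"tx":0,"ty":0,"tz":0,"spin":0}]'
python3 -c "
from h import *
snap('wrist'); comps('wrist',.014,.03,(.48,.58,-.25,.0),300)"; python3 where.py .529 -.126 -1.4
```

```text
clock: 48.33
tool_pos: [0.5174, -0.0799, 0.1882]
eef_rot: [0.716, 0.698, -0.0, -0.0]
contact_force: [0.2, 0.0, -0.0]
opening: 0.5
finger_force: 0.0
[ 329  223   25  129 2632] z [0.015 0.019 0.022] rgb [32 17  9] c [ 529.1 -138.6] wh [118.7  21.7] a 88.7
t 48.38 pos [ 0.5171 -0.0774  0.1881] F [0.5 0.6 0.7] op 0.500 ff 0.0
[[0.022, 1.0, -0.002], [1.0, -0.022, 0.001], [0.001, -0.002, -1.0]]
chest [ 0.0655 -0.2825]
goal [ 0.529 -0.126] phi -1.3
spin 0.1 then tx -4.83 ty 1.31 cm
```

```bash
python3 -m creep '[{"grip":0,"tx":-2.5,"ty":0.6,"tz":0,"spin":0},{"grip":0,"tx":-2.5,"ty":0.6,"tz":0,"spin":0},{"grip":0,"tx":0,"ty":0,"tz":4,"spin":0},{"grip":0,"tx":0,"ty":0,"tz":4,"spin":0},{"grip":0,"tx":0,"ty":0,"tz":4,"spin":0},{"grip":0,"tx":0,"ty":0,"tz":3,"spin":0},{"grip":0,"tx":0,"ty":0,"tz":2,"spin":0},{"grip":0,"tx":0,"ty":0,"tz":1.2,"spin":0}]'
python3 -m creep '[{"grip":0,"tx":0,"ty":0,"tz":0.3,"spin":0},{"grip":0,"tx":0,"ty":0,"tz":0,"spin":0},{"grip":0,"tx":0,"ty":0,"tz":0,"spin":0}]'
```

```text
clock: 49.05
tool_pos: [0.5267, -0.1246, 0.0039]
eef_rot: [0.714, 0.701, -0.0, -0.003]
contact_force: [-0.3, 0.2, 0.7]
opening: 0.5
finger_force: 0.0
clock: 49.3
tool_pos: [0.5288, -0.1278, 0.005]
eef_rot: [0.715, 0.7, 0.001, 0.0]
contact_force: [0.6, 0.6, -0.5]
opening: 0.498
finger_force: 0.0
```

```bash
python3 -m creep '[{"grip":0,"tx":0,"ty":0,"tz":0.25,"spin":0},{"grip":0,"tx":0,"ty":0,"tz":0,"spin":0},{"grip":-1,"tx":0,"ty":0,"tz":0,"spin":0},{"grip":-1,"tx":0,"ty":0,"tz":0,"spin":0},{"grip":-1,"tx":0,"ty":0,"tz":0,"spin":0},{"grip":-1,"tx":0,"ty":0,"tz":0,"spin":0},{"grip":-1,"tx":0,"ty":0,"tz":0,"spin":0}]' 60
python3 -m creep '[{"grip":-1,"tx":0,"ty":0,"tz":-2,"spin":0},{"grip":-1,"tx":0,"ty":0,"tz":-4,"spin":0},{"grip":-1,"tx":0,"ty":0,"tz":-4,"spin":0},{"grip":-1,"tx":0,"ty":0,"tz":-4,"spin":-4.7},{"grip":-1,"tx":0,"ty":0,"tz":0,"spin":-6},{"grip":-1,"tx":0,"ty":0,"tz":0,"spin":-6},{"grip":-1,"tx":0,"ty":0,"tz":0,"spin":-6},{"grip":-1,"tx":0,"ty":0,"tz":0,"spin":-6}]'
python3 -m creep '[{"grip":-1,"tx":4,"ty":0,"tz":0,"spin":0},{"grip":-1,"tx":4,"ty":0,"tz":0,"spin":0},{"grip":-1,"tx":4,"ty":0,"tz":0,"spin":0},{"grip":-1,"tx":4,"ty":0,"tz":0,"spin":0},{"grip":-1,"tx":4,"ty":0,"tz":0,"spin":0},{"grip":-1,"tx":3,"ty":0,"tz":0,"spin":0},{"grip":-1,"tx":1.8,"ty":0,"tz":0,"spin":0},{"grip":-1,"tx":0,"ty":0,"tz":0,"spin":0}]'
python3 -m creep '[{"grip":-1,"tx":0,"ty":0,"tz":0,"spin":0},{"grip":-1,"tx":0,"ty":0,"tz":0,"spin":0}]'
cat > bl.py <<'E'
from h import *
s,Rm=st(); C=np.array([489.9,211.3])/1000; a=-.134; ex=np.array([np.cos(a),np.sin(a)]); ey=np.array([-np.sin(a),np.cos(a)])
t=np.array(s['tool_pos'][:2])-C; b=t+.156*Rm[:2,0]; print('tcp chest',t@ex,t@ey,'blade',b@ex,b@ey,'beta',np.degrees(np.arctan2(-Rm[:2,0]@ex,Rm[:2,0]@ey)),'q',np.round(s['q'],2))
tp=s['tool_pos']
for n in('wrist','top'):
    p,d,c=snap(n); W=cloud(d,c); T=(W-tp)@Rm
    for x in(.04,.06,.08,.1,.12,.14,.16,.18,.2):
        m=(abs(T[...,0]-x)<.01)&(abs(T[...,1])<.006)&(abs(T[...,2])<.05)
        if m.sum()>4: print(n,x,m.sum(),'dz %.4f'%(np.median(W[m][:,2])-tp[2]))
E
python3 bl.py
```

```text
clock: 49.88
tool_pos: [0.5283, -0.1286, 0.0019]
eef_rot: [0.715, 0.699, 0.0, 0.0]
contact_force: [0.1, -0.1, 1.5]
opening: 0.195
finger_force: 60.0
clock: 50.55
tool_pos: [0.5277, -0.1284, 0.1419]
eef_rot: [0.517, 0.856, -0.0, -0.0]
contact_force: [0.0, 0.9, -1.0]
opening: 0.195
finger_force: 60.0
clock: 51.22
tool_pos: [0.4111, 0.0957, 0.1415]
eef_rot: [0.516, 0.856, -0.0, -0.002]
contact_force: [0.0, 0.9, -1.4]
opening: 0.195
finger_force: 60.0
clock: 51.38
tool_pos: [0.4146, 0.0906, 0.1417]
eef_rot: [0.52, 0.854, -0.0, 0.001]
contact_force: [-0.1, 0.2, -0.8]
opening: 0.195
finger_force: 60.0
t 51.38 pos [0.4146 0.0906 0.1417] F [-0.1  0.2 -0.8] op 0.195 ff 60.0
[[-0.459, 0.888, 0.001], [0.888, 0.459, -0.001], [-0.001, 0.001, -1.0]]
tcp chest -0.05851651711567239 -0.1296331224265387 blade -0.14801860229941996 -0.0018624265957627806 beta 35.01085522814853 q [-0.42  0.64  0.15  2.25 -0.34  0.26  0.51]
wrist 0.04 2108 dz 0.0128
wrist 0.06 2036 dz 0.0059
wrist 0.08 2088 dz 0.0020
wrist 0.1 2263 dz 0.0006
wrist 0.12 165 dz -0.0007
```

Server is level and the blade centre is 148 mm toward the near end. Descend just above rim height, outside the near end.

```bash
python3 -m creep '[{"grip":-1,"tx":0,"ty":0,"tz":2.5,"spin":0},{"grip":-1,"tx":0,"ty":0,"tz":2.3,"spin":0},{"grip":-1,"tx":0,"ty":0,"tz":1.4,"spin":0},{"grip":-1,"tx":0,"ty":0,"tz":0.7,"spin":0},{"grip":-1,"tx":0,"ty":0,"tz":0,"spin":0},{"grip":-1,"tx":0,"ty":0,"tz":0,"spin":0},{"grip":-1,"tx":0,"ty":0,"tz":0,"spin":0}]'
python3 bl.py
```

```text
clock: 52.07
tool_pos: [0.4145, 0.0913, 0.0733]
eef_rot: [0.52, 0.854, 0.0, 0.001]
contact_force: [0.7, -0.6, -1.3]
opening: 0.194
finger_force: 60.0
t 52.07 pos [0.4145 0.0913 0.0733] F [ 0.7 -0.6 -1.3] op 0.194 ff 60.0
[[-0.46, 0.888, 0.001], [0.888, 0.46, 0.0], [-0.001, 0.001, -1.0]]
tcp chest -0.058725835197155296 -0.12901887548446728 blade -0.1482877582058846 -0.0012900415973829656 beta 35.03767674411281 q [-0.35  0.79  0.03  2.29 -0.38  0.06  0.53]
wrist 0.04 2115 dz 0.0128
wrist 0.06 2028 dz 0.0059
wrist 0.08 2074 dz 0.0020
wrist 0.1 2265 dz 0.0007
wrist 0.12 164 dz -0.0006
```

```bash
python3 -m creep '[{"grip":-1,"tx":-0.69,"ty":0.5,"tz":0,"spin":3.5},{"grip":-1,"tx":-0.66,"ty":0.54,"tz":0,"spin":3.5},{"grip":-1,"tx":-0.62,"ty":0.58,"tz":0,"spin":3.5},{"grip":-1,"tx":-0.59,"ty":0.61,"tz":0,"spin":3.5},{"grip":-1,"tx":-0.55,"ty":0.65,"tz":0,"spin":3.5}]'
python3 bl.py | sed -n 3p
python3 -m creep '[{"grip":-1,"tx":-0.51,"ty":0.68,"tz":0,"spin":3.5},{"grip":-1,"tx":-0.47,"ty":0.71,"tz":0,"spin":3.5},{"grip":-1,"tx":-0.42,"ty":0.74,"tz":0,"spin":3.5},{"grip":-1,"tx":-0.38,"ty":0.76,"tz":0,"spin":3.5},{"grip":-1,"tx":-0.33,"ty":0.78,"tz":0,"spin":3.5}]'
python3 bl.py
```

```text
clock: 52.58
tool_pos: [0.4534, 0.0718, 0.0729]
eef_rot: [0.646, 0.763, 0.001, 0.001]
contact_force: [-0.1, -0.4, -1.1]
opening: 0.196
finger_force: 60.0
tcp chest -0.017539293805006472 -0.14308128983567864 blade -0.0636381483847666 0.0059519114223329575 beta 17.187850709907753 q [-0.32  0.81  0.11  2.19 -0.5   0.16  0.41]
clock: 53.1
tool_pos: [0.4899, 0.0531, 0.0727]
eef_rot: [0.753, 0.658, -0.0, -0.0]
contact_force: [-0.5, -0.7, -0.3]
opening: 0.196
finger_force: 60.0
t 53.10 pos [0.4899 0.0531 0.0727] F [-0.5 -0.7 -0.3] op 0.196 ff 60.0
[[0.135, 0.991, -0.0], [0.991, -0.135, 0.0], [0.0, -0.0, -1.0]]
tcp chest 0.021088094281106754 -0.1567819954626121 blade 0.02131695725814799 -0.0007821724439365447 beta -0.08405697525749188 q [-0.33  0.83  0.21  2.1  -0.6   0.27  0.26]
wrist 0.04 2093 dz 0.0128
wrist 0.06 1997 dz 0.0061
wrist 0.08 2046 dz 0.0021
wrist 0.1 2261 dz 0.0007
wrist 0.12 168 dz -0.0006
```

```bash
python3 -m creep '[{"grip":-1,"tx":0,"ty":1.7,"tz":0,"spin":0},{"grip":-1,"tx":0,"ty":1.7,"tz":0,"spin":0},{"grip":-1,"tx":0,"ty":1.7,"tz":0,"spin":0},{"grip":-1,"tx":0,"ty":1.7,"tz":0,"spin":0},{"grip":-1,"tx":0,"ty":1.7,"tz":0,"spin":0},{"grip":-1,"tx":0,"ty":1.7,"tz":0,"spin":0},{"grip":-1,"tx":0,"ty":1.0,"tz":0,"spin":0},{"grip":-1,"tx":0,"ty":0,"tz":0,"spin":0}]'
python3 bl.py | sed -n 1,5p; python3 where.py .527 -.14 -1.4
```

```text
clock: 53.87
tool_pos: [0.6023, 0.0384, 0.0725]
eef_rot: [0.752, 0.659, 0.001, 0.001]
contact_force: [0.1, -0.2, -1.3]
opening: 0.194
finger_force: 60.0
t 53.87 pos [0.6023 0.0384 0.0725] F [ 0.1 -0.2 -1.3] op 0.194 ff 60.0
[[0.13, 0.991, 0.002], [0.991, -0.13, -0.0], [0.0, 0.002, -1.0]]
tcp chest 0.13448990245850112 -0.15633364815933526 blade 0.1339773625134566 -0.0003344902181266709 beta 0.18824633673671737 q [-0.32  0.92  0.33  1.77 -0.53  0.54  0.21]
wrist 0.04 2113 dz 0.0127
wrist 0.06 1989 dz 0.0059
t 53.97 pos [0.5994 0.0388 0.0723] F [-0.   0.1 -0.2] op 0.192 ff 60.0
[[0.131, 0.991, -0.002], [0.991, -0.131, 0.001], [0.0, -0.002, -1.0]]
chest [ 0.1315 -0.1563]
goal [ 0.527 -0.14 ] phi -7.5
spin -6.1 then tx -18.05 ty -6.80 cm
```

```bash
python3 -m creep '[{"grip":-1,"tx":0,"ty":0,"tz":-3,"spin":0},{"grip":-1,"tx":0,"ty":0,"tz":-3,"spin":0},{"grip":-1,"tx":-3.73,"ty":-0.97,"tz":0,"spin":0},{"grip":-1,"tx":-3.73,"ty":-0.97,"tz":0,"spin":0},{"grip":-1,"tx":-3.73,"ty":-0.97,"tz":0,"spin":0},{"grip":-1,"tx":-3.73,"ty":-0.97,"tz":0,"spin":0},{"grip":-1,"tx":-3.73,"ty":-0.97,"tz":0,"spin":0},{"grip":-1,"tx":0,"ty":0,"tz":0,"spin":-6.1}]'
python3 -m creep '[{"grip":-1,"tx":0,"ty":0,"tz":3,"spin":0},{"grip":-1,"tx":0,"ty":0,"tz":3,"spin":0},{"grip":-1,"tx":0,"ty":0,"tz":2.5,"spin":0},{"grip":-1,"tx":0,"ty":0,"tz":1.7,"spin":0},{"grip":-1,"tx":0,"ty":0,"tz":1,"spin":0},{"grip":-1,"tx":0,"ty":0,"tz":0.8,"spin":0},{"grip":-1,"tx":0,"ty":0,"tz":0,"spin":0},{"grip":-1,"tx":0,"ty":0,"tz":0,"spin":0}]'
```

```text
clock: 54.63
tool_pos: [0.5221, -0.1492, 0.1332]
eef_rot: [0.72, 0.694, -0.004, 0.001]
contact_force: [0.7, -1.0, -1.6]
opening: 0.193
finger_force: 60.0
clock: 55.3
tool_pos: [0.5279, -0.1399, 0.0131]
eef_rot: [0.716, 0.698, 0.0, 0.0]
contact_force: [-0.2, -0.2, -0.6]
opening: 0.192
finger_force: 60.0
```

```bash
python3 -m creep '[{"grip":-1,"tx":0,"ty":0,"tz":0.6,"spin":0},{"grip":-1,"tx":0,"ty":0,"tz":0.35,"spin":0},{"grip":-1,"tx":0,"ty":0,"tz":0,"spin":0},{"grip":-1,"tx":0,"ty":0,"tz":0,"spin":0}]' 15
python3 -m creep '[{"grip":-0.2,"tx":0,"ty":0,"tz":0,"spin":0},{"grip":-0.2,"tx":0,"ty":0,"tz":0,"spin":0},{"grip":-0.2,"tx":0,"ty":0,"tz":0,"spin":0},{"grip":-0.2,"tx":0,"ty":0,"tz":-2.5,"spin":0},{"grip":-0.2,"tx":0,"ty":0,"tz":-4,"spin":0},{"grip":-0.2,"tx":0,"ty":0,"tz":-4,"spin":0},{"grip":-0.2,"tx":0,"ty":0,"tz":-4,"spin":0},{"grip":-1,"tx":0,"ty":0,"tz":-4,"spin":6.1}]'
python3 -m creep '[{"grip":-1,"tx":0,"ty":0,"tz":-4,"spin":0},{"grip":-1,"tx":0,"ty":0,"tz":-4,"spin":0},{"grip":-1,"tx":0,"ty":0,"tz":0,"spin":0},{"grip":-1,"tx":0,"ty":0,"tz":0,"spin":0}]'
python3 where.py 0 .15; python3 -c "
from h import *
snap('top'); comps('top',.006,.035,(.48,.58,-.3,.11),30)"
```

```text
clock: 55.63
tool_pos: [0.5281, -0.14, 0.0033]
eef_rot: [0.716, 0.698, 0.0, 0.0]
contact_force: [0.9, 0.9, -0.8]
opening: 0.205
finger_force: 15.0
clock: 56.3
tool_pos: [0.5274, -0.1401, 0.1903]
eef_rot: [0.753, 0.658, 0.0, -0.0]
contact_force: [0.7, -0.7, -0.4]
opening: 0.345
finger_force: 0.0
clock: 56.63
tool_pos: [0.5293, -0.1404, 0.2705]
eef_rot: [0.752, 0.659, 0.002, 0.002]
contact_force: [-0.2, 0.6, 0.6]
opening: 0.049
finger_force: 0.0
t 56.63 pos [ 0.5293 -0.1404  0.2705] F [-0.2  0.6  0.6] op 0.049 ff 0.0
[[0.132, 0.991, 0.006], [0.991, -0.132, -0.001], [-0.0, 0.006, -1.0]]
chest [ 0.086  -0.3433]
goal [0.5099 0.36  ] phi -7.6
spin 0.1 then tx 49.33 ty -8.62 cm
```

```bash
python3 -m creep '[{"grip":-1,"tx":4.1,"ty":-0.7,"tz":0,"spin":0},{"grip":-1,"tx":4.1,"ty":-0.7,"tz":0,"spin":0},{"grip":-1,"tx":4.1,"ty":-0.7,"tz":0,"spin":0},{"grip":-1,"tx":4.1,"ty":-0.7,"tz":0,"spin":0},{"grip":-1,"tx":4.1,"ty":-0.7,"tz":0,"spin":0},{"grip":-1,"tx":4.1,"ty":-0.7,"tz":0,"spin":0},{"grip":-1,"tx":4.1,"ty":-0.7,"tz":0,"spin":0},{"grip":-1,"tx":4.1,"ty":-0.7,"tz":0,"spin":0}]'
python3 -m creep '[{"grip":-1,"tx":4.1,"ty":-0.7,"tz":0,"spin":0},{"grip":-1,"tx":4.1,"ty":-0.7,"tz":0,"spin":0},{"grip":-1,"tx":4.1,"ty":-0.7,"tz":0,"spin":0},{"grip":-1,"tx":4.1,"ty":-0.7,"tz":0,"spin":0},{"grip":-1,"tx":0,"ty":0,"tz":0,"spin":0},{"grip":-1,"tx":0,"ty":0,"tz":0,"spin":0}]'
python3 where.py 0 .15; python3 lid.py top; python3 -c "
from h import *
comps('top',.006,.035,(.48,.58,-.3,.11),30)
st();p,d,c=snap('wrist');W=cloud(d,c);print('max z near',np.nanpercentile(W[(W[...,1]>.33)&(W[...,1]<.45)&(abs(W[...,0]-.51)<.1)][:,2],[50,95,99]))"
```

```text
clock: 57.35
tool_pos: [0.514, 0.1942, 0.2662]
eef_rot: [0.752, 0.659, -0.002, -0.001]
contact_force: [0.0, -0.6, -0.7]
opening: 0.007
finger_force: 0.0
clock: 57.85
tool_pos: [0.5074, 0.3615, 0.2651]
eef_rot: [0.75, 0.661, -0.002, -0.001]
contact_force: [1.5, -1.0, -0.1]
opening: 0.007
finger_force: 0.0
t 57.85 pos [0.5074 0.3615 0.2651] F [ 1.5 -1.  -0.1] op 0.007 ff 0.0
[[0.126, 0.992, -0.004], [0.992, -0.126, -0.002], [-0.002, -0.004, -1.0]]
chest [-0.0028  0.1512]
goal [0.5099 0.36  ] phi -7.2
spin 0.5 then tx -0.12 ty 0.28 cm
y 0.076 z 0.102 n 276 ang 1.83
y 0.090 z 0.160 n 708 ang 1.81
y 0.102 z 0.191 n 64 ang 1.84
[320 248  52   9 326] z [0.01  0.018 0.025] rgb [90 76 65] c [ 525.  -150.5] wh [154.6  23.7] a 88.8
t 57.90 pos [0.5085 0.3585 0.2659] F [-0.3 -0.9 -0.2] op 0.005 ff 0.0
[[0.131, 0.991, -0.003], [0.991, -0.131, -0.003], [-0.003, -0.003, -1.0]]
max z near [0.35013636 0.36792602 0.36919316]
```

Server is on the worktop and the hand is behind the lid. Lower and push the lid over.

```bash
python3 -m creep '[{"grip":-1,"tx":0,"ty":0,"tz":3.5,"spin":0},{"grip":-1,"tx":0,"ty":0,"tz":3.5,"spin":0},{"grip":-1,"tx":0,"ty":0,"tz":2.7,"spin":0},{"grip":-1,"tx":-2,"ty":0,"tz":0,"spin":0},{"grip":-1,"tx":-2,"ty":0,"tz":0,"spin":0},{"grip":-1,"tx":-2.2,"ty":0,"tz":-0.4,"spin":0},{"grip":-1,"tx":-2.2,"ty":0,"tz":0,"spin":0},{"grip":-1,"tx":0,"ty":0,"tz":0,"spin":0}]'
python3 -m creep '[{"grip":-1,"tx":-2.16,"ty":0,"tz":0.44,"spin":0},{"grip":-1,"tx":-2.03,"ty":0,"tz":0.85,"spin":0},{"grip":-1,"tx":-1.82,"ty":0,"tz":1.24,"spin":0},{"grip":-1,"tx":0,"ty":0,"tz":0,"spin":0},{"grip":-1,"tx":0,"ty":0,"tz":0,"spin":0}]'
python3 where.py 0 .004; python3 lid.py top
```

```text
clock: 58.62
tool_pos: [0.4985, 0.2676, 0.1755]
eef_rot: [0.756, 0.655, -0.002, 0.001]
contact_force: [0.1, -0.7, -0.0]
opening: 0.01
finger_force: 0.0
clock: 59.03
tool_pos: [0.4907, 0.2148, 0.1498]
eef_rot: [0.753, 0.658, -0.001, -0.0]
contact_force: [-0.4, 0.9, 0.6]
opening: -0.0
finger_force: 0.0
t 59.03 pos [0.4907 0.2148 0.1498] F [-0.4  0.9  0.6] op -0.000 ff 0.0
[[0.135, 0.991, -0.001], [0.991, -0.135, -0.001], [-0.001, -0.001, -1.0]]
chest [0.0003 0.0035]
goal [0.4904 0.2153] phi -7.8
spin -0.1 then tx 0.05 ty -0.03 cm
y -0.025 z 0.158 n 152 ang 0.80
y -0.012 z 0.150 n 204 ang 0.83
y 0.009 z 0.130 n 66 ang 0.86
y 0.031 z 0.110 n 90 ang 0.92
y 0.048 z 0.094 n 76 ang 1.02
```

```bash
python3 -m creep '[{"grip":-1,"tx":-1.54,"ty":0,"tz":1.58,"spin":0},{"grip":-1,"tx":-1.19,"ty":0,"tz":1.85,"spin":0},{"grip":-1,"tx":-0.8,"ty":0,"tz":2.0,"spin":0},{"grip":-1,"tx":-0.4,"ty":0,"tz":1.5,"spin":0},{"grip":-1,"tx":0,"ty":0,"tz":0.5,"spin":0},{"grip":-1,"tx":0,"ty":0,"tz":0,"spin":0},{"grip":-1,"tx":0,"ty":0,"tz":0,"spin":0}]'
python3 -m creep '[{"grip":-1,"tx":0,"ty":0,"tz":0.3,"spin":0},{"grip":-1,"tx":0,"ty":0,"tz":0,"spin":0},{"grip":-1,"tx":0,"ty":0,"tz":0.2,"spin":0},{"grip":-1,"tx":0,"ty":0,"tz":0,"spin":0},{"grip":-1,"tx":0,"ty":0,"tz":0,"spin":0}]'
```

```text
clock: 59.67
tool_pos: [0.4861, 0.1783, 0.076]
eef_rot: [0.752, 0.659, 0.001, -0.0]
contact_force: [-0.0, 0.4, -0.7]
opening: 0.005
finger_force: 0.0
clock: 60.08
tool_pos: [0.4861, 0.1779, 0.0723]
eef_rot: [0.752, 0.659, 0.001, -0.0]
contact_force: [-2.0, -0.2, 14.2]
opening: 0.006
finger_force: 6.6
```

```bash
python3 -m creep '[{"grip":-1,"tx":0,"ty":0,"tz":0.1,"spin":0},{"grip":-1,"tx":0,"ty":0,"tz":0,"spin":0},{"grip":-1,"tx":0,"ty":0,"tz":-2,"spin":0},{"grip":-1,"tx":0,"ty":0,"tz":-4,"spin":0},{"grip":-1,"tx":0,"ty":0,"tz":-4,"spin":0},{"grip":-1,"tx":0,"ty":0,"tz":-4,"spin":0},{"grip":-1,"tx":0,"ty":0,"tz":0,"spin":0},{"grip":-1,"tx":0,"ty":0,"tz":0,"spin":0}]'
python3 - <<'E'
from h import *
st(); p,d,c=snap('wrist'); W=cloud(d,c); C=np.array([489.9,211.3])/1000; a=-.134
X=(W[...,:2]-C)@np.array([np.cos(a),np.sin(a)]); Y=(W[...,:2]-C)@np.array([-np.sin(a),np.cos(a)]); Z=W[...,2]
for lo in np.arange(-.06,.06,.02):
    k=(abs(X)<.1)&(abs(X)>.03)&(Y>lo)&(Y<lo+.02)&(Z<.1)
    if k.sum()>20: print('y %.3f'%(lo+.01),'z %.4f'%np.median(Z[k]))
snap('scene','scene_end.png')
E
```

```text
clock: 60.75
tool_pos: [0.4868, 0.1777, 0.2119]
eef_rot: [0.752, 0.659, 0.003, 0.001]
contact_force: [-1.2, 1.4, -0.4]
opening: 0.009
finger_force: 0.0
t 60.75 pos [0.4868 0.1777 0.2119] F [-1.2  1.4 -0.4] op 0.009 ff 0.0
[[0.131, 0.991, 0.005], [0.991, -0.131, 0.002], [0.003, 0.005, -1.0]]
y -0.050 z 0.0720
y -0.030 z 0.0725
y -0.010 z 0.0725
y 0.010 z 0.0725
y 0.030 z 0.0725
y 0.050 z 0.0719
```

View pics/scene_end.png

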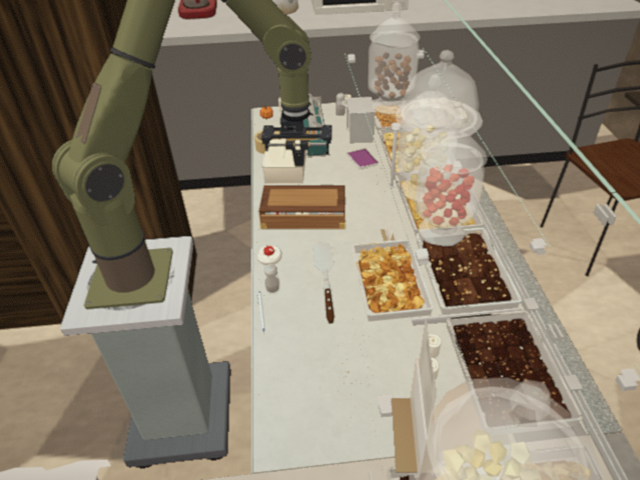

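The picture shows the lid shut at (303,200) and level at z = 0.072. The server lies flat at (326,285), the shaker and timer are untouched, and the worktop is clear of goods. Handing in.

```bash
python3 -c "
from plant import workorder
print(workorder.finish_job())"
```

```text
the job is handed in; nothing more can be done
None
```

The job is handed in, no verdict returned: both cartons and both pumpkins are packed in the chest, the blade pass is done, the server lies flat, and the lid is fully shut at 61 s; the server slipped in the grip partway through opening, so I swung the lid the rest of the way up with the closed fingers.

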